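# Clear the edge bander's trimming station and seal its waste box

## Task

Clear the trimming station of the edge bander: first slide the waste box's blast gate shut against its stop, then put every wood and board offcut lying on the machine bed into the waste box. With the gate still shut, put the lid on the box and press it down until it is fully home on the rim, then slide the blast gate fully open again, to its other stop. Leave the tools, roller, bottle, can and coil where they are.

Things in the scene. Friction and masses are not known exactly. Their poses are not given: they have to be found in the camera images.
- bin: Open-topped sheet-metal waste box fixed to the bed, on the left or the right: 180 (x) x 220 (y) x 115 mm high, walls 5 mm, inner floor at 5 mm. Origin: centre of its underside; z up. A black seal ring sits on its rim. On its -x side, joined by a duct, stands the grey gate housing, 50 x 220 x 58 mm high, centred at x = -160 mm in the box's frame, with the gate's grip on top.
- bin_rim (a point): Centre of the waste box's mouth at the height of its metal rim, 115 mm above the box's origin; axes as the box's.
- seal (a joint): How far the box's rubber seal ring (190 x 230 mm outside, clear mouth 164 x 204 mm) is pressed down (m): 0 at the start, its top 10 mm above the metal rim; 0.010 = fully down, level with the rim. It is tight: about 14 N downward (lid's weight included) moves it; the lid's weight alone does not; it stays where it is left.
- gate (a joint): Blast gate position (m): 0 = shut, against its stop; 0.100 = fully open, against the other stop. Slides along the box's y axis, + to open, about 3 N of friction, stays where it is left.
- gate_grip (a point): Centre of the blast gate's black grip block, 30 (x) x 22 (y) x 36 mm high, upright on top of the gate housing; this point is 87.5 mm above the bed, 29 mm above the housing's top. Axes as the box's; it moves with the gate.
- lid: Loose plywood lid (0.45 kg), flat on the bed at the start. Plate 190 (x) x 230 (y) x 8 mm, its underside 10 mm above the origin; below it a block 148 x 188 x 10 mm that drops into the box's mouth (8 mm play each side). Origin: centre of the block's underside; z up. Fits either way round. Fully home, the plate lies on the metal rim and the origin is 10 mm below rim level.
- lid_handle (a point): Centre of the lid's steel bar handle, 53 mm above the lid's origin: bar 110 mm long (y), 16 mm wide (x), 14 mm thick, its top 7 mm above this point, 28 mm of free space between bar and plate. Axes as the lid's.
- offcut_block: Solid light-wood offcut, 78 x 44 x 36 mm high. Origin: centre of its underside; x along its length, z up. Debris, to go into the waste box; may be absent.
- offcut_strip: White-faced chipboard strip, 92 x 30 x 19 mm high. Origin: centre of its underside; x along its length, z up. Debris, to go into the waste box; may be absent.
- offcut_board: White-faced chipboard piece, 86 x 48 x 25 mm high. Origin: centre of its underside; x along its length, z up. Debris, to go into the waste box; may be absent.
- offcut_plank: Plywood piece, 84 x 40 x 18 mm high. Origin: centre of its underside; x along its length, z up. Debris, to go into the waste box; may be absent.
- offcut_batten: Solid brown-wood batten end, 90 x 34 x 30 mm high. Origin: centre of its underside; x along its length, z up. Debris, to go into the waste box; may be absent.
- offcut_notched: L-shaped chipboard offcut, 22 mm high: a bar 86 x 26 mm (x, y), with a 30 x 24 mm tab on its +y side at the +x end (from x = 13 to 43 mm, y = 13 to 37 mm). Origin: centre of the bar's underside; x along the bar, z up. Debris, to go into the waste box; may be absent.
- roller: Bystander, leave alone: steel guide roller standing upright among the offcuts, 48 mm diameter, 58 mm high. Origin: centre of its underside.
- wrench: Bystander, leave alone: open-ended wrench, 180 mm long, lying flat at the right side. Origin: its middle, on the bed; x along it.
- screwdriver: Bystander, leave alone: screwdriver, 190 mm long, lying at the left side, near the robot. Origin: its middle, on the bed; x along it.
- band_coil: Bystander, leave alone: coil of wood edge band lying flat, 120 mm diameter, 24 mm high. Origin: centre of its underside.
- glue_bottle: Bystander, leave alone: white bottle, 60 mm diameter, 150 mm high, standing at the back. Origin: centre of its underside.
- brush: Bystander, leave alone: hand brush, 200 mm long, lying at the right side. Origin: its middle, on the bed; x along it.
- spray_can: Bystander, leave alone: metal can, 64 mm diameter, 160 mm high, standing at the left side. Origin: centre of its underside.

How it is judged:
On the way, in this order (a step that is already met when the one before it is completed fails the run):
1. the blast gate is shut, within 8 mm of its stop (value of joint gate below 0.008 m), for 0.2 s.
2. every offcut is inside the waste box while the gate is shut (x of offcut_block in the frame of bin between -0.088 and 0.088 m and y of offcut_block in the frame of bin between -0.108 and 0.108 m and z of each of offcut_block, offcut_strip, offcut_board, offcut_batten, offcut_notched, offcut_plank in the frame of bin below 0.112 m and x of offcut_strip in the frame of bin between -0.088 and 0.088 m and y of offcut_strip in the frame of bin between -0.108 and 0.108 m and x of offcut_board in the frame of bin between -0.088 and 0.088 m and y of offcut_board in the frame of bin between -0.108 and 0.108 m and x of offcut_batten in the frame of bin between -0.088 and 0.088 m and y of offcut_batten in the frame of bin between -0.108 and 0.108 m and x of offcut_notched in the frame of bin between -0.088 and 0.088 m and y of offcut_notched in the frame of bin between -0.108 and 0.108 m and x of offcut_plank in the frame of bin between -0.088 and 0.088 m and y of offcut_plank in the frame of bin between -0.108 and 0.108 m and value of joint gate below 0.008 m), for 0.2 s.
3. the lid is fully home: seal pressed down over 8 mm, the gate still shut (all of step 2 and horizontal distance between lid and bin_rim below 0.014 m and angle between the x axis of lid and the x axis of bin, either way round below 0.15 rad and angle between lid's own z axis and vertical below 0.05 rad and value of joint seal above 0.008 m and z of lid in the frame of bin_rim below -0.0065 m), for 0.2 s.
4. the blast gate is open, within 8 mm of its open stop (value of joint gate above 0.092 m and horizontal distance between lid and bin_rim below 0.014 m and angle between the x axis of lid and the x axis of bin, either way round below 0.15 rad and angle between lid's own z axis and vertical below 0.05 rad and value of joint seal above 0.008 m and z of lid in the frame of bin_rim below -0.0065 m), for 0.2 s.
At the end, for the whole second after the job is handed in: Every offcut present is inside the waste box; the lid lies level on it (within 14 mm of centre, 0.15 rad of square) and is pressed fully home (seal down more than 8 mm, lid within 3.5 mm of its home height); the gate is within 8 mm of its open stop; all released and at rest (all of step 4 and x of offcut_block in the frame of bin between -0.088 and 0.088 m and y of offcut_block in the frame of bin between -0.108 and 0.108 m and z of each of offcut_block, offcut_strip, offcut_board, offcut_batten, offcut_notched, offcut_plank in the frame of bin below 0.112 m and x of offcut_strip in the frame of bin between -0.088 and 0.088 m and y of offcut_strip in the frame of bin between -0.108 and 0.108 m and x of offcut_board in the frame of bin between -0.088 and 0.088 m and y of offcut_board in the frame of bin between -0.108 and 0.108 m and x of offcut_batten in the frame of bin between -0.088 and 0.088 m and y of offcut_batten in the frame of bin between -0.108 and 0.108 m and x of offcut_notched in the frame of bin between -0.088 and 0.088 m and y of offcut_notched in the frame of bin between -0.108 and 0.108 m and x of offcut_plank in the frame of bin between -0.088 and 0.088 m and y of offcut_plank in the frame of bin between -0.108 and 0.108 m and linear speed of each of offcut_block, offcut_strip, offcut_board, offcut_batten, offcut_notched, offcut_plank, lid below 0.03 m/s); the robot touches nothing.
It fails at once if a bystander is moved more than 40 mm (distance of any of roller, wrench, screwdriver, band_coil, glue_bottle, brush, spray_can from where it was at the start of the episode above 0.04 m).
Of offcut_block, offcut_strip, offcut_board, offcut_batten, offcut_notched, offcut_plank only 4 to 6 are there at a start; the rules pass over those that are not, and their reading is None.
At some moment in a run one of offcut_block, offcut_strip, offcut_board, offcut_batten, offcut_notched, offcut_plank may be knocked a few centimetres aside while the robot is not near it.
It also fails if it takes over 210 s, if anything falls off the work surface, if the arm or the gripper's body presses on something with over 40 N, if the wrist force passes 120 N, or if a joint passes its speed limit or range.

## Robot

A 7-joint arm with a two-finger parallel gripper is mounted at the origin on the work surface. World frame = base frame: x ahead of the robot, y to its left, z up, the work surface at z = 0. Lengths are in m, angles in rad, forces in N, time in s.
With the tool pointing down it reaches from about 0.4 to 0.85 m from the base axis. Payload 4.5 kg.
Tool frame: the origin (TCP) lies between the finger pads; the fingertips stand r.tip_reach ahead of it and the grasp point (between the pads) lies 3 mm ahead of it (r.tip_reach is the distance from the TCP to the fingertips, in m); z points along the fingers, y is the line along which they close (so a half turn about z gives the same grasp; the last joint's range is limited). The gripper opens to 88 mm and grips with 3 to 60 N. Pads are 18 mm wide; open, the fingers measure 123 mm over their backs; the gripper's body (75 mm by 187 mm) begins 45 mm behind the grasp point.
Start: joints at [-1.242, 0.689, -0.195, 1.565, 0.157, 0.902, -0.215], TCP at [0.182, 0.598, 0.261] pointing down, gripper open.
Joint ranges: [-3.01, 3.01], [-0.46, 2.08], [-1.47, 1.51], [0.13, 2.56], [-1, 4.14], [0.04, 2.09], [-2.66, 2.66]. Speed limits (rad/s): [2.57, 2.57, 3.14, 3.14, 3.14, 3.14, 3.14].

## Interface

Orientations are given as a unit quaternion [x, y, z, w].
In Python, from plant import r gives the robot as it stands.
- The arm moves only by the tool step_arm, never from a script. Its argument "motion" is a list of rows, each an object with "dp": the shift along the tool's x, y, z in mm, a list of three; "twist": the turn, a rotation vector about the tool's x, y, z in rad, a list of three; "hand": the opening, from -1 (shut) to 1 (fully open). In form: [{"dp": [dx, dy, dz], "twist": [rx, ry, rz], "hand": hand}, ...]. A call has 1 to 5 rows; each row is the pose to reach, as a shift and turn from the pose commanded when the call began, along the tool's axes at that moment; what a row does not reach only later rows make up. A row lasts 1/8 s, in which the tool goes at most 62.5 mm and 10.7 degrees, less where a joint would pass 70% of its speed; a pose out of reach is approached as far as the arm can. A call with a gripper value outside its range is refused whole. The fingers move at their own pace and stop on an object; "force" is the grip in N (left out, the last holds). Time passes only in rows, so rows that repeat a pose let the fingers close. It gives the time, the measured TCP pose, the force, the opening and the grip force at its end, in the units of the state.
- r.get_state(): the state, without advancing time (a new reading comes with each control period).
- r.snapshot(name): name is "side" or "top"; returns a dict with "pixels" (400x640x3 uint8, red, green, blue), "depth" (400x640 float32, m along the optical axis (not along the pixel's ray), 0 where there is no reading), "fx", "fy", "cx", "cy" (pixels), "xyz" and "orientation" of the camera in the world. Camera axes: x right, y down, z forward; pixel columns grow to the right and rows downward; lengths in m; the calibration is good to about 2 mm. A picture is of the moment at which its call begins.
- r.finish_job(): hands the job in; it is judged then, once.
Trained networks look in the newest picture that a camera, given by its name, has taken for a name from the list of things; names that differ only in an ending like _2 or _b are one class to them, and where a whole thing is asked for, a point or a joint stands for the part that bears it (a point fixed in the world has none). Each returns a list of dicts, best first, with "score" (0 to 1); they miss things now and then, are a little off and sometimes report something else, mostly with a low value. They report only what shows in the picture. A call takes as long as a camera call.
- r.search_frame(camera, thing): "at" ([x, y, z] in m, in the coordinates of the camera as it stood for that picture, good to about 4 mm: the middle of the surface that is visible of it).
The state is a dict: "clock": time; "q": joint angles; "qd": joint speeds; "joint_torque": joint torques, N m; "tool_pos": TCP position; "eef_rot": TCP orientation; "contact_force": force on the tool from outside, world axes, zero at the start; "moment": the same for the moment, N m; "opening": opening from 0.0 (shut) to 1.0 (fully open); "finger_force": force on a finger pad.
Only numpy, scipy, OpenCV 4.12 (cv2) and the standard library are available. Lean on these libraries where they do the work, as an engineer would, in place of code of your own. Each camera call takes 0.05 s, during which the arm holds its last target. There are 200 camera calls.

## Working session

There is one attempt and no reset: what is moved stays moved. The work goes in short steps, Python scripts to look and compute and a tool call to move; the robot and the scene stay as the last step left them, time stands still between calls to the robot, and variables do not carry over. Pictures are saved under pics/ and viewed, at most 14 in all, crops included, and the job is handed in when it is done.

Besides the shell and the picture viewer there is one more tool, called after "Call:" by a JSON object that holds its "method" and its "body". step_arm: Moves the arm, as the interface text tells. Its arguments: {"type":"object","properties":{"motion":{"type":"array"},"force":{"type":"number"}},"required":["motion"]}

```bash
ls; mkdir -p pics; python3 - <<'E'
from plant import r
import cv2,numpy as np
s=r.get_state();print(s['clock'],s['tool_pos'],s['eef_rot'],s['opening'],r.tip_reach)
for n in('top','side'):
    p=r.snapshot(n);cv2.imwrite(f'pics/{n}0.png',p['pixels'][...,::-1]);np.savez(f'{n}.npz',**p)
    print(n,p['xyz'],p['orientation'],p['fx'],p['fy'],p['cx'],p['cy'])
E
```

```text
pics
0.0 [0.18145905 0.5974706  0.25991101] [ 1.46790391e-01  9.89167214e-01 -8.94938927e-04 -5.98602443e-05] 0.9973488198912437 0.022
top [ 0.28227519 -0.00658896  1.39969541] [ 0.70967454 -0.69751882  0.0657905  -0.07416974] 445.167622072383 445.167622072383 324.1108717361737 205.2968985521769
side [ 0.13877631 -0.9147654   0.90066729] [ 0.87917556 -0.18067702  0.09070808 -0.43148371] 379.26002589550586 379.26002589550586 317.5191815027658 200.7355219497313
```

View pics/top0.png

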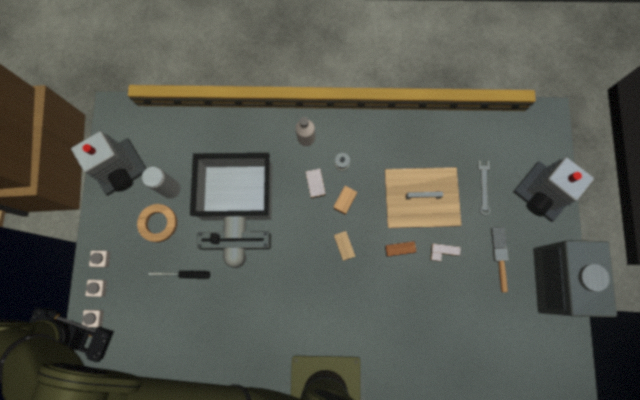

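View pics/side0.png

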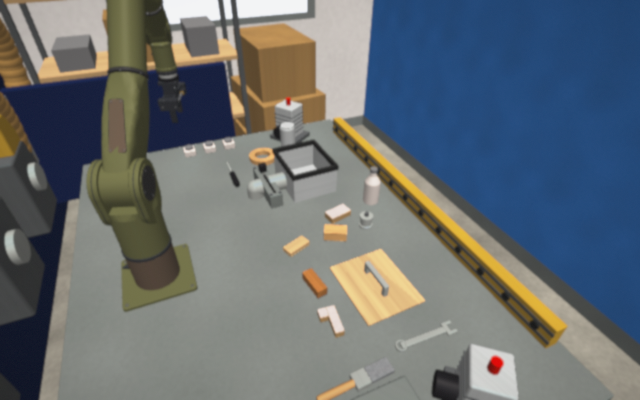

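```bash
cat > h.py <<'E'
from plant import r
import cv2,numpy as np
from scipy.spatial.transform import Rotation as R
def world(p,c):
    return R.from_quat(p['orientation']).apply(c)+p['xyz']
def cloud(p):
    d=p['depth'];v,u=np.mgrid[:400,:640]
    c=np.stack([(u-p['cx'])/p['fx']*d,(v-p['cy'])/p['fy']*d,d],-1)
    w=world(p,c.reshape(-1,3)).reshape(400,640,3); w[d==0]=np.nan
    return w
E
python3 - <<'E'
from h import *
for n in('top','side'):
    p=dict(np.load(n+'.npz'))
    for t in 'bin gate_grip lid lid_handle offcut_block offcut_strip offcut_board offcut_plank offcut_batten offcut_notched roller'.split():
        L=r.search_frame(n,t)
        print(n,t,[(round(x['score'],2),world(p,np.array(x['at'])).round(3).tolist()) for x in L[:3]])
E
```

```text
top bin [(0.7, [0.576, 0.297, 0.053]), (0.67, [0.606, 0.3, 0.119]), (0.33, [0.587, -0.297, 0.018])]
top gate_grip [(0.43, [0.419, -0.349, 0.017])]
top lid [(0.86, [0.592, -0.297, 0.019])]
top lid_handle [(0.75, [0.587, -0.298, 0.017])]
top offcut_block [(0.64, [0.572, -0.055, 0.036])]
top offcut_strip [(0.57, [0.608, 0.297, 0.122]), (0.42, [0.585, -0.3, 0.016])]
top offcut_board [(0.68, [0.431, -0.052, 0.021]), (0.67, [0.635, 0.04, 0.024]), (0.58, [0.602, 0.299, 0.122])]
top offcut_plank [(0.73, [0.429, -0.051, 0.018])]
top offcut_batten [(0.87, [0.429, -0.225, 0.032])]
top offcut_notched [(0.68, [0.578, 0.293, 0.057]), (0.57, [0.422, -0.351, 0.019]), (0.33, [0.608, 0.298, 0.117])]
top roller [(0.8, [0.692, -0.044, 0.046]), (0.68, [0.415, -0.349, 0.019])]
side bin [(0.8, [0.567, 0.26, 0.06])]
side gate_grip [(0.43, [0.445, 0.328, 0.092]), (0.19, [0.695, -0.052, 0.044]), (0.19, [0.604, 0.486, 0.128])]
side lid [(0.8, [0.59, -0.319, 0.016])]
side lid_handle [(0.9, [0.587, -0.319, 0.015]), (0.46, [0.566, 0.255, 0.06])]
side offcut_block [(0.62, [0.628, 0.03, 0.024]), (0.58, [0.573, -0.063, 0.037])]
side offcut_strip []
side offcut_board [(0.55, [0.586, -0.316, 0.016]), (0.52, [0.629, 0.032, 0.024])]
side offcut_plank [(0.52, [0.436, -0.06, 0.019])]
side offcut_batten [(0.75, [0.422, -0.236, 0.032]), (0.69, [0.632, -0.503, 0.01])]
side offcut_notched [(0.88, [0.418, -0.361, 0.02])]
side roller [(0.68, [0.696, -0.058, 0.042]), (0.5, [0.489, 0.53, 0.019])]
```

The top view shows the box at about (230,185), with the gate below it and its grip at (213,239). The lid is at (423,197), and five offcuts are in the middle: board (315,183), block (345,200), plank (345,246), batten (400,249), notched (445,252). The side view agrees, with no strip visible. Next I'll measure them accurately.

```bash
cat >> h.py <<'E'
def rects(w,lo,hi,box,minn=30):
    x0,x1,y0,y1=box
    m=(w[...,2]>lo)&(w[...,2]<hi)&(w[...,0]>x0)&(w[...,0]<x1)&(w[...,1]>y0)&(w[...,1]<y1)
    n,lab=cv2.connectedComponents(m.astype(np.uint8))
    out=[]
    for i in range(1,n):
        q=w[lab==i]
        if len(q)<minn: continue
        (cx,cy),(a,b),t=cv2.minAreaRect((q[:,:2]*1000).astype(np.float32))
        if a<b: a,b,t=b,a,t+90
        out.append(dict(n=len(q),c=(round(cx),round(cy)),size=(round(a),round(b)),yaw=round((t+90)%180-90,1),z=round(float(np.median(q[:,2]))*1000)))
    return out
def show(L):
    for o in L: print(o)
E
python3 - <<'E'
from h import *
p=dict(np.load('top.npz'));w=cloud(p)
print('bed z',np.nanmedian(w[280:330,250:450,2]))
show(rects(w,.009,.1,(.35,.75,-.6,.12)))
print('bin rim');show(rects(w,.113,.135,(.45,.75,.1,.5)))
print('housing');show(rects(w,.045,.065,(.35,.5,.1,.5)));print('grip');show(rects(w,.075,.125,(.35,.48,.1,.5),5))
print('handle');show(rects(w,.045,.09,(.45,.75,-.45,-.15),5))
print('plate');show(rects(w,.01,.03,(.45,.75,-.45,-.15),5))
p=dict(np.load('side.npz'));w=cloud(p)
print('side');show(rects(w,.009,.1,(.35,.75,-.6,.12)))
print('bin rim');show(rects(w,.113,.135,(.45,.75,.1,.5)))
print('grip');show(rects(w,.075,.125,(.35,.48,.1,.5),5))
print('handle');show(rects(w,.045,.09,(.45,.75,-.45,-.15),5))
E
```

```text
bed z -0.0012595756145650228
{'n': 201, 'c': (702, -42), 'size': (48, 45), 'yaw': 1.3, 'z': 45}
{'n': 407, 'c': (632, 41), 'size': (88, 48), 'yaw': 12.4, 'z': 24}
{'n': 4225, 'c': (592, -300), 'size': (231, 192), 'yaw': -87.5, 'z': 17}
{'n': 370, 'c': (576, -54), 'size': (78, 45), 'yaw': -27.1, 'z': 35}
{'n': 538, 'c': (426, -536), 'size': (149, 43), 'yaw': 1.3, 'z': 17}
{'n': 343, 'c': (434, -53), 'size': (85, 40), 'yaw': 20.4, 'z': 17}
{'n': 341, 'c': (426, -227), 'size': (91, 34), 'yaw': -81.3, 'z': 28}
{'n': 333, 'c': (416, -367), 'size': (90, 49), 'yaw': 86.1, 'z': 21}
bin rim
{'n': 1268, 'c': (601, 292), 'size': (231, 192), 'yaw': -88.7, 'z': 123}
{'n': 55, 'c': (601, 485), 'size': (50, 15), 'yaw': -16.9, 'z': 124}
housing
{'n': 1431, 'c': (436, 287), 'size': (214, 138), 'yaw': 68.2, 'z': 57}
grip
{'n': 95, 'c': (439, 332), 'size': (30, 23), 'yaw': -8.9, 'z': 103}
handle
{'n': 205, 'c': (592, -299), 'size': (109, 17), 'yaw': -87.4, 'z': 58}
plate
{'n': 3987, 'c': (592, -300), 'size': (231, 192), 'yaw': -87.5, 'z': 17}
side
{'n': 279, 'c': (634, 41), 'size': (89, 52), 'yaw': 12.1, 'z': 25}
{'n': 190, 'c': (703, -43), 'size': (50, 43), 'yaw': 61.0, 'z': 44}
{'n': 330, 'c': (578, -54), 'size': (79, 51), 'yaw': -29.3, 'z': 35}
{'n': 266, 'c': (436, -53), 'size': (85, 45), 'yaw': 20.2, 'z': 18}
{'n': 3978, 'c': (594, -299), 'size': (232, 191), 'yaw': -87.7, 'z': 19}
{'n': 378, 'c': (428, -226), 'size': (93, 36), 'yaw': -81.2, 'z': 30}
{'n': 417, 'c': (417, -366), 'size': (87, 51), 'yaw': 85.6, 'z': 22}
{'n': 911, 'c': (426, -537), 'size': (151, 43), 'yaw': 2.2, 'z': 18}
bin rim
{'n': 63, 'c': (609, 483), 'size': (55, 25), 'yaw': -4.9, 'z': 126}
{'n': 644, 'c': (603, 293), 'size': (242, 192), 'yaw': -88.5, 'z': 123}
grip
{'n': 74, 'c': (441, 332), 'size': (30, 26), 'yaw': 8.0, 'z': 96}
handle
{'n': 217, 'c': (593, -300), 'size': (109, 18), 'yaw': -88.6, 'z': 59}
```

```bash
cat >> h.py <<'E'
N=R.from_matrix(np.diag([-1.,1,-1]))
def plan(*wps):
    """wps: (x,y,z mm, psi deg of tool y from world y); prints dp, twist for a chain of calls"""
    s=r.get_state();P=np.array(s['tool_pos'])*1000;Q=R.from_quat(s['eef_rot'])
    print('at',P.round(1),'psi',round((Q*N.inv()).as_euler('ZYX',degrees=True)[0],1),'F',np.round(s['contact_force'],1),'op',round(s['opening'],3),'t',round(s['clock'],1))
    for x,y,z,a in wps:
        T=np.array([x,y,z],float);G=R.from_euler('z',a,degrees=True)*N
        print((x,y,z,a),'dp',Q.inv().apply(T-P).round(0).astype(int).tolist(),'twist',(Q.inv()*G).as_rotvec().round(3).tolist())
        P,Q=T,G
E
python3 -c "
from h import *
plan((440,332,200,1.3),(440,332,96,1.3))"
```

```text
at [181.6 598.1 260.8] psi -16.9 F [-0.3 -0.4  0.2] op 0.999 t 1.2
(440, 332, 200, 1.3) dp [-325, -180, 61] twist [0.0, 0.0, -0.317]
(440, 332, 96, 1.3) dp [0, 0, 104] twist [0.0, 0.0, 0.0]
```

Call:
{"method": "step_arm", "body": {"motion": [{"dp":[-62,-35,10],"twist":[0,0,-0.1],"hand":0.3},{"dp":[-120,-67,20],"twist":[0,0,-0.2],"hand":0.3},{"dp":[-175,-97,30],"twist":[0,0,-0.317],"hand":0.3},{"dp":[-230,-127,40],"twist":[0,0,-0.317],"hand":0.3},{"dp":[-280,-155,50],"twist":[0,0,-0.317],"hand":0.3}]}}

```text
clock: 1.82
tool_pos: [0.3981, 0.3753, 0.2126]
eef_rot: [-0.011, 1.0, 0.0, 0.0]
contact_force: [1.1, 0.5, 0.3]
opening: 0.652
finger_force: 0.0
```

```bash
python3 -c "
from h import *
plan((440,332,160,1.3),(440,332,96,1.3))"
```

```text
at [398.1 375.3 212.6] psi 1.3 F [1.1 0.5 0.3] op 0.652 t 1.8
(440, 332, 160, 1.3) dp [-41, -44, 53] twist [0.001, 0.001, -0.0]
(440, 332, 96, 1.3) dp [0, 0, 64] twist [0.0, 0.0, 0.0]
```

Call:
{"method": "step_arm", "body": {"motion": [{"dp":[-25,-28,30],"twist":[0,0,0],"hand":0.3},{"dp":[-41,-44,52],"twist":[0,0,0],"hand":0.3},{"dp":[-41,-44,52],"twist":[0,0,0],"hand":0.3}]}}

```text
clock: 2.2
tool_pos: [0.4394, 0.331, 0.1594]
eef_rot: [-0.009, 1.0, -0.002, -0.001]
contact_force: [-0.2, -0.3, -0.0]
opening: 0.65
finger_force: 0.0
```

```bash
python3 -c "
from h import *
plan((440,332,96,1.3))
p=r.snapshot('top');w=cloud(p)
show(rects(w,.009,.1,(.35,.75,-.6,.12)))
for q in (r.search_frame('top','offcut_strip')): print(q['score'],world(p,np.array(q['at'])))
cv2.imwrite('pics/t1.png',p['pixels'][...,::-1])
"
```

```text
at [439.4 331.  159.4] psi 1.0 F [-0.2 -0.3 -0. ] op 0.65 t 2.2
(440, 332, 96, 1.3) dp [-1, 1, 63] twist [-0.003, -0.002, -0.004]
{'n': 203, 'c': (702, -42), 'size': (47, 44), 'yaw': -0.3, 'z': 45}
{'n': 403, 'c': (632, 41), 'size': (87, 48), 'yaw': 12.4, 'z': 24}
{'n': 4220, 'c': (593, -300), 'size': (232, 192), 'yaw': -87.4, 'z': 17}
{'n': 367, 'c': (577, -54), 'size': (79, 44), 'yaw': -27.0, 'z': 34}
{'n': 537, 'c': (426, -536), 'size': (149, 43), 'yaw': 2.2, 'z': 16}
{'n': 346, 'c': (434, -53), 'size': (84, 40), 'yaw': 20.6, 'z': 17}
{'n': 344, 'c': (426, -226), 'size': (90, 35), 'yaw': -81.0, 'z': 29}
{'n': 332, 'c': (416, -366), 'size': (87, 50), 'yaw': 85.5, 'z': 21}
```

Call:
{"method": "step_arm", "body": {"motion": [{"dp":[0,0,35],"twist":[0,0,0],"hand":0.3},{"dp":[0,0,63],"twist":[0,0,0],"hand":0.3},{"dp":[0,0,63],"twist":[0,0,0],"hand":-0.7},{"dp":[0,0,63],"twist":[0,0,0],"hand":-0.7},{"dp":[0,0,63],"twist":[0,0,0],"hand":-0.7}], "force": 15}}

```text
clock: 2.92
tool_pos: [0.4391, 0.3345, 0.0991]
eef_rot: [-0.011, 1.0, 0.001, 0.001]
contact_force: [0.8, -0.0, 0.5]
opening: 0.33
finger_force: 0.0
```

Call:
{"method": "step_arm", "body": {"motion": [{"dp":[0,-20,0],"twist":[0,0,0],"hand":-0.7},{"dp":[0,-40,0],"twist":[0,0,0],"hand":-0.7},{"dp":[0,-60,0],"twist":[0,0,0],"hand":-0.7},{"dp":[0,-80,0],"twist":[0,0,0],"hand":-0.7},{"dp":[0,-85,0],"twist":[0,0,0],"hand":-0.7}]}}

```text
clock: 3.55
tool_pos: [0.4414, 0.2471, 0.099]
eef_rot: [-0.011, 1.0, 0.001, 0.001]
contact_force: [-1.0, 3.6, 7.6]
opening: 0.251
finger_force: 15.0
```

Call:
{"method": "step_arm", "body": {"motion": [{"dp":[0,-5,0],"twist":[0,0,0],"hand":-0.7},{"dp":[0,-8,0],"twist":[0,0,0],"hand":-0.7},{"dp":[0,-8,0],"twist":[0,0,0],"hand":-0.7}]}}

```text
clock: 3.92
tool_pos: [0.4415, 0.24, 0.099]
eef_rot: [-0.011, 1.0, 0.001, 0.001]
contact_force: [-0.2, 2.7, 7.8]
opening: 0.246
finger_force: 15.0
```

Call:
{"method": "step_arm", "body": {"motion": [{"dp":[0,-4,0],"twist":[0,0,0],"hand":-0.7},{"dp":[0,-4,0],"twist":[0,0,0],"hand":-0.7}]}}

```text
clock: 4.18
tool_pos: [0.4416, 0.2392, 0.0991]
eef_rot: [-0.012, 1.0, 0.004, 0.002]
contact_force: [-0.4, 7.0, 5.2]
opening: 0.248
finger_force: 15.0
```

Call:
{"method": "step_arm", "body": {"motion": [{"dp":[0,3,0],"twist":[0,0,0],"hand":0.4},{"dp":[0,3,0],"twist":[0,0,0],"hand":0.4},{"dp":[0,3,0],"twist":[0,0,0],"hand":0.4},{"dp":[0,3,-60],"twist":[0,0,0],"hand":0.4},{"dp":[0,3,-110],"twist":[0,0,0],"hand":0.4}]}}

```text
clock: 4.8
tool_pos: [0.4403, 0.2386, 0.2085]
eef_rot: [-0.011, 1.0, -0.001, -0.001]
contact_force: [0.9, 0.8, -0.1]
opening: 0.703
finger_force: 0.0
```

```bash
python3 -c "
from h import *
p=r.snapshot('top');w=cloud(p);print('grip');show(rects(w,.07,.125,(.35,.48,.1,.5),5))
plan((633,41,130,12.4),(633,41,27,12.4),(633,41,200,12.4),(600,343,200,1.3),(600,343,105,1.3))"
```

```text
grip
at [442.7 240.4 214.1] psi 1.2 F [0.5 0.6 3.7] op 0.699 t 4.8
(633, 41, 130, 12.4) dp [-185, -204, 85] twist [0.003, 0.007, -0.195]
(633, 41, 27, 12.4) dp [0, 0, 103] twist [0.0, 0.0, 0.0]
(633, 41, 200, 12.4) dp [0, 0, -173] twist [0.0, 0.0, 0.0]
(600, 343, 200, 1.3) dp [-33, 302, 0] twist [0.0, 0.0, 0.194]
(600, 343, 105, 1.3) dp [0, 0, 95] twist [0.0, 0.0, 0.0]
```

Call:
{"method": "step_arm", "body": {"motion": [{"dp":[-40,-44,0],"twist":[0,0,-0.05],"hand":0.6},{"dp":[-80,-88,10],"twist":[0,0,-0.1],"hand":0.6},{"dp":[-120,-132,30],"twist":[0,0,-0.15],"hand":0.6},{"dp":[-155,-170,60],"twist":[0,0,-0.195],"hand":0.6},{"dp":[-185,-204,85],"twist":[0,0,-0.195],"hand":0.6}]}}

```text
clock: 5.48
tool_pos: [0.6307, 0.0366, 0.1209]
eef_rot: [-0.108, 0.994, -0.001, -0.001]
contact_force: [0.5, 0.1, -0.4]
opening: 0.8
finger_force: 0.0
```

```bash
python3 -c "
from h import *
p=r.snapshot('side');w=cloud(p);print('grip');show(rects(w,.07,.125,(.35,.48,.1,.5),5))
show(rects(w,.009,.1,(.35,.75,-.6,.12)))
plan((633,41,27,12.4))"
```

```text
grip
{'n': 91, 'c': (453, 261), 'size': (85, 32), 'yaw': 70.2, 'z': 93}
{'n': 280, 'c': (635, 40), 'size': (89, 50), 'yaw': 14.1, 'z': 25}
{'n': 189, 'c': (703, -44), 'size': (52, 43), 'yaw': 61.2, 'z': 45}
{'n': 331, 'c': (579, -53), 'size': (77, 53), 'yaw': -26.7, 'z': 35}
{'n': 258, 'c': (437, -53), 'size': (87, 44), 'yaw': 20.6, 'z': 18}
{'n': 3979, 'c': (594, -299), 'size': (234, 192), 'yaw': -88.1, 'z': 19}
{'n': 386, 'c': (428, -227), 'size': (92, 37), 'yaw': -80.6, 'z': 29}
{'n': 417, 'c': (416, -366), 'size': (87, 51), 'yaw': 84.0, 'z': 22}
{'n': 920, 'c': (425, -537), 'size': (151, 42), 'yaw': 3.7, 'z': 18}
at [633.1  28.9 117.3] psi 11.9 F [ 3.8 -4.  -1.5] op 0.797 t 5.5
(633, 41, 27, 12.4) dp [-3, 12, 90] twist [-0.007, -0.003, -0.008]
```

Call:
{"method": "step_arm", "body": {"motion": [{"dp":[0,0,0],"twist":[0,0,0],"hand":0.6},{"dp":[0,0,0],"twist":[0,0,0],"hand":0.6}]}}

```text
clock: 5.78
tool_pos: [0.6294, 0.0412, 0.123]
eef_rot: [-0.109, 0.994, 0.001, -0.0]
contact_force: [0.1, 0.6, 0.7]
opening: 0.797
finger_force: 0.0
```

```bash
python3 -c "
from h import *
plan((633,41,27,12.4))"
```

```text
at [629.4  41.2 123. ] psi 12.6 F [0.1 0.6 0.7] op 0.797 t 5.8
(633, 41, 27, 12.4) dp [-3, -1, 96] twist [0.001, -0.0, 0.003]
```

Call:
{"method": "step_arm", "body": {"motion": [{"dp":[-3,0,45],"twist":[0,0,0],"hand":0.6},{"dp":[-3,0,80],"twist":[0,0,0],"hand":0.6},{"dp":[-3,0,95],"twist":[0,0,0],"hand":0.6},{"dp":[-3,0,95],"twist":[0,0,0],"hand":0.6},{"dp":[-3,0,95],"twist":[0,0,0],"hand":-0.3}], "force": 30}}

```text
clock: 6.4
tool_pos: [0.634, 0.0409, 0.0292]
eef_rot: [-0.109, 0.994, 0.0, 0.001]
contact_force: [0.7, 0.5, -0.6]
opening: 0.715
finger_force: 0.0
```

Call:
{"method": "step_arm", "body": {"motion": [{"dp":[0,0,0],"twist":[0,0,0],"hand":-0.3},{"dp":[0,0,0],"twist":[0,0,0],"hand":-0.3},{"dp":[0,0,-10],"twist":[0,0,0],"hand":-0.3},{"dp":[0,0,-40],"twist":[0,0,0],"hand":-0.3},{"dp":[0,0,-80],"twist":[0,0,0],"hand":-0.3}]}}

```text
clock: 7.02
tool_pos: [0.6323, 0.0398, 0.1081]
eef_rot: [-0.108, 0.994, -0.0, -0.001]
contact_force: [0.6, -0.1, -0.1]
opening: 0.545
finger_force: 30.0
```

Call:
{"method": "step_arm", "body": {"motion": [{"dp":[0,0,-50],"twist":[0,0,0],"hand":-0.3},{"dp":[0,0,-90],"twist":[0,0,0],"hand":-0.3},{"dp":[0,0,-100],"twist":[0,0,0],"hand":-0.3},{"dp":[0,0,-100],"twist":[0,0,0],"hand":-0.3}]}}

```text
clock: 7.52
tool_pos: [0.6329, 0.0399, 0.2077]
eef_rot: [-0.108, 0.994, -0.0, 0.0]
contact_force: [0.1, 0.1, -1.6]
opening: 0.544
finger_force: 30.0
```

```bash
python3 -c "
from h import *
plan((600,340,207,1.3),(600,340,105,1.3),(600,340,205,1.3),(577,-54,130,-27.2))"
```

```text
at [632.9  39.9 207.7] psi 12.4 F [ 0.1  0.1 -1.6] op 0.544 t 7.5
(600, 340, 207, 1.3) dp [-32, 300, 1] twist [-0.0, 0.0, 0.194]
(600, 340, 105, 1.3) dp [0, 0, 102] twist [0.0, 0.0, 0.0]
(600, 340, 205, 1.3) dp [0, 0, -100] twist [0.0, 0.0, 0.0]
(577, -54, 130, -27.2) dp [32, -393, 75] twist [0.0, 0.0, 0.497]
```

Call:
{"method": "step_arm", "body": {"motion": [{"dp":[-7,55,0],"twist":[0,0,0.05],"hand":-0.3},{"dp":[-13,115,0],"twist":[0,0,0.1],"hand":-0.3},{"dp":[-20,175,0],"twist":[0,0,0.15],"hand":-0.3},{"dp":[-26,235,0],"twist":[0,0,0.194],"hand":-0.3},{"dp":[-32,285,0],"twist":[0,0,0.194],"hand":-0.3}]}}

```text
clock: 8.15
tool_pos: [0.601, 0.3276, 0.2051]
eef_rot: [-0.012, 1.0, -0.001, -0.002]
contact_force: [0.9, -0.1, -0.9]
opening: 0.543
finger_force: 30.0
```

Call:
{"method": "step_arm", "body": {"motion": [{"dp":[0,15,0],"twist":[0,0,0],"hand":-0.3},{"dp":[0,15,10],"twist":[0,0,0],"hand":-0.3},{"dp":[0,15,50],"twist":[0,0,0],"hand":-0.3},{"dp":[0,15,90],"twist":[0,0,0],"hand":-0.3},{"dp":[0,15,108],"twist":[0,0,0],"hand":-0.3}]}}

```text
clock: 8.78
tool_pos: [0.6021, 0.3357, 0.0959]
eef_rot: [-0.01, 1.0, -0.003, -0.002]
contact_force: [-0.5, 0.1, -0.4]
opening: 0.544
finger_force: 30.0
```

Call:
{"method": "step_arm", "body": {"motion": [{"dp":[0,0,0],"twist":[0,0,0],"hand":-0.3},{"dp":[0,0,0],"twist":[0,0,0],"hand":0.25},{"dp":[0,0,0],"twist":[0,0,0],"hand":0.25},{"dp":[0,0,-50],"twist":[0,0,0],"hand":0.25},{"dp":[0,0,-100],"twist":[0,0,0],"hand":0.25}]}}

```text
clock: 9.4
tool_pos: [0.6026, 0.3406, 0.2017]
eef_rot: [-0.012, 1.0, 0.0, 0.0]
contact_force: [0.8, 1.3, 0.2]
opening: 0.624
finger_force: 0.0
```

Call:
{"method": "step_arm", "body": {"motion": [{"dp":[0,-50,0],"twist":[0,0,0.1],"hand":0.4},{"dp":[4,-110,0],"twist":[0,0,0.2],"hand":0.5},{"dp":[10,-170,0],"twist":[0,0,0.3],"hand":0.5},{"dp":[15,-230,0],"twist":[0,0,0.4],"hand":0.5},{"dp":[20,-280,0],"twist":[0,0,0.497],"hand":0.5}]}}

```text
clock: 10.02
tool_pos: [0.5895, 0.0574, 0.201]
eef_rot: [0.237, 0.972, 0.0, 0.001]
contact_force: [0.9, 0.3, 0.3]
opening: 0.75
finger_force: 0.0
```

Call:
{"method": "step_arm", "body": {"motion": [{"dp":[0,0,0],"twist":[0,0,0],"hand":0.5},{"dp":[0,0,0],"twist":[0,0,0],"hand":0.5}]}}

```text
clock: 10.28
tool_pos: [0.5897, 0.0613, 0.2007]
eef_rot: [0.234, 0.972, 0.001, 0.001]
contact_force: [0.6, 0.1, -0.8]
opening: 0.748
finger_force: 0.0
```

```bash
python3 -c "
from h import *
p=r.snapshot('side');w=cloud(p)
show(rects(w,.009,.1,(.35,.75,-.6,.12)))
p=r.snapshot('top');w=cloud(p);print('grip');show(rects(w,.075,.125,(.35,.48,.1,.5),5))
print('inbin');show(rects(w,.01,.105,(.52,.68,.2,.39)))
plan((577,-54,120,-27.2))"
```

```text
{'n': 188, 'c': (703, -43), 'size': (48, 43), 'yaw': 60.8, 'z': 44}
{'n': 333, 'c': (579, -53), 'size': (78, 51), 'yaw': -28.0, 'z': 35}
{'n': 261, 'c': (436, -53), 'size': (87, 44), 'yaw': 20.2, 'z': 18}
{'n': 3979, 'c': (594, -299), 'size': (232, 193), 'yaw': -87.5, 'z': 19}
{'n': 381, 'c': (428, -226), 'size': (95, 36), 'yaw': -81.0, 'z': 30}
{'n': 419, 'c': (416, -366), 'size': (87, 51), 'yaw': 83.5, 'z': 22}
{'n': 911, 'c': (425, -536), 'size': (150, 42), 'yaw': 2.2, 'z': 18}
grip
{'n': 94, 'c': (442, 237), 'size': (29, 22), 'yaw': 1.9, 'z': 102}
inbin
{'n': 433, 'c': (603, 343), 'size': (86, 49), 'yaw': 2.1, 'z': 29}
at [589.4  62.6 200.3] psi -27.0 F [ 0.4 -0.3  0.1] op 0.749 t 10.4
(577, -54, 120, -27.2) dp [-42, -110, 80] twist [0.002, 0.0, 0.004]
```

Call:
{"method": "step_arm", "body": {"motion": [{"dp":[-20,-55,30],"twist":[0,0,0],"hand":0.5},{"dp":[-42,-110,80],"twist":[0,0,0],"hand":0.5},{"dp":[-42,-110,120],"twist":[0,0,0],"hand":0.5},{"dp":[-42,-110,120],"twist":[0,0,0],"hand":0.5},{"dp":[-42,-110,120],"twist":[0,0,0],"hand":0.5}]}}

```text
clock: 11.0
tool_pos: [0.5777, -0.0541, 0.0811]
eef_rot: [0.233, 0.972, 0.001, 0.001]
contact_force: [0.1, 1.1, 0.1]
opening: 0.754
finger_force: 0.0
```

```bash
python3 -c "
from h import *
plan((578,-54,29,-27.3),(578,-54,204,-27.3),(603,245,204,1.3),(603,245,95,1.3),(603,245,200,1.3),(435,-53,200,20.4),(435,-53,100,20.4))"
```

```text
at [577.7 -54.1  81.1] psi -27.0 F [0.1 1.1 0.1] op 0.754 t 11.0
(578, -54, 29, -27.3) dp [0, 0, 52] twist [0.003, 0.001, 0.006]
(578, -54, 204, -27.3) dp [0, 0, -175] twist [0.0, 0.0, 0.0]
(603, 245, 204, 1.3) dp [115, 277, 0] twist [0.0, 0.0, -0.499]
(603, 245, 95, 1.3) dp [0, 0, 109] twist [0.0, 0.0, 0.0]
(603, 245, 200, 1.3) dp [0, 0, -105] twist [0.0, 0.0, 0.0]
(435, -53, 200, 20.4) dp [175, -294, 0] twist [0.0, 0.0, -0.333]
(435, -53, 100, 20.4) dp [0, 0, 100] twist [0.0, 0.0, 0.0]
```

Call:
{"method": "step_arm", "body": {"motion": [{"dp":[0,0,30],"twist":[0,0,0],"hand":0.5},{"dp":[0,0,52],"twist":[0,0,0],"hand":0.5},{"dp":[0,0,52],"twist":[0,0,0],"hand":0.5},{"dp":[0,0,52],"twist":[0,0,0],"hand":-0.3},{"dp":[0,0,52],"twist":[0,0,0],"hand":-0.3}]}}

```text
clock: 11.62
tool_pos: [0.5776, -0.0564, 0.0293]
eef_rot: [0.234, 0.972, 0.001, 0.001]
contact_force: [0.9, 0.7, 0.4]
opening: 0.546
finger_force: 0.4
```

Call:
{"method": "step_arm", "body": {"motion": [{"dp":[0,0,0],"twist":[0,0,0],"hand":-0.3},{"dp":[0,0,-40],"twist":[0,0,0],"hand":-0.3},{"dp":[0,0,-90],"twist":[0,0,0],"hand":-0.3},{"dp":[0,0,-140],"twist":[0,0,0],"hand":-0.3},{"dp":[0,0,-175],"twist":[0,0,0],"hand":-0.3}]}}

```text
clock: 12.25
tool_pos: [0.5765, -0.0573, 0.2051]
eef_rot: [0.235, 0.972, 0.0, 0.001]
contact_force: [0.8, -0.2, -1.1]
opening: 0.497
finger_force: 30.0
```

Call:
{"method": "step_arm", "body": {"motion": [{"dp":[23,55,0],"twist":[0,0,-0.1],"hand":-0.3},{"dp":[46,110,0],"twist":[0,0,-0.2],"hand":-0.3},{"dp":[69,166,0],"twist":[0,0,-0.3],"hand":-0.3},{"dp":[92,222,0],"twist":[0,0,-0.4],"hand":-0.3},{"dp":[115,277,0],"twist":[0,0,-0.499],"hand":-0.3}]}}

```text
clock: 12.88
tool_pos: [0.6001, 0.2434, 0.2028]
eef_rot: [-0.014, 1.0, -0.0, -0.0]
contact_force: [0.5, -1.1, -1.4]
opening: 0.498
finger_force: 30.0
```

Call:
{"method": "step_arm", "body": {"motion": [{"dp":[0,0,0],"twist":[0,0,0],"hand":-0.3},{"dp":[0,0,10],"twist":[0,0,0],"hand":-0.3},{"dp":[0,0,60],"twist":[0,0,0],"hand":-0.3},{"dp":[0,0,109],"twist":[0,0,0],"hand":-0.3},{"dp":[0,0,109],"twist":[0,0,0],"hand":-0.3}]}}

```text
clock: 13.5
tool_pos: [0.5983, 0.238, 0.09]
eef_rot: [-0.011, 1.0, -0.003, -0.003]
contact_force: [-0.6, -0.1, -0.1]
opening: 0.496
finger_force: 30.0
```

Call:
{"method": "step_arm", "body": {"motion": [{"dp":[0,0,0],"twist":[0,0,0],"hand":0.2},{"dp":[0,0,0],"twist":[0,0,0],"hand":0.2},{"dp":[0,0,0],"twist":[0,0,0],"hand":0.2},{"dp":[0,0,-50],"twist":[0,0,0],"hand":0.2},{"dp":[0,0,-105],"twist":[0,0,0],"hand":0.2}]}}

```text
clock: 14.12
tool_pos: [0.5999, 0.2418, 0.2]
eef_rot: [-0.013, 1.0, -0.0, -0.0]
contact_force: [0.7, 0.2, 0.3]
opening: 0.602
finger_force: 0.0
```

Call:
{"method": "step_arm", "body": {"motion": [{"dp":[30,-50,0],"twist":[0,0,-0.08],"hand":0.4},{"dp":[60,-101,0],"twist":[0,0,-0.16],"hand":0.4},{"dp":[90,-151,0],"twist":[0,0,-0.25],"hand":0.4},{"dp":[120,-202,0],"twist":[0,0,-0.333],"hand":0.4},{"dp":[150,-252,0],"twist":[0,0,-0.333],"hand":0.4}]}}

```text
clock: 14.75
tool_pos: [0.4561, -0.0154, 0.1995]
eef_rot: [-0.178, 0.984, -0.0, 0.001]
contact_force: [0.7, -0.0, -0.3]
opening: 0.7
finger_force: 0.0
```

Call:
{"method": "step_arm", "body": {"motion": [{"dp":[0,0,0],"twist":[0,0,0],"hand":0.4},{"dp":[0,0,0],"twist":[0,0,0],"hand":0.4}]}}

```text
clock: 15.0
tool_pos: [0.4578, -0.0131, 0.1994]
eef_rot: [-0.178, 0.984, 0.0, 0.001]
contact_force: [1.0, 0.3, -0.3]
opening: 0.694
finger_force: 0.0
```

```bash
python3 -c "
from h import *
p=r.snapshot('side');w=cloud(p)
show(rects(w,.009,.1,(.35,.75,-.6,.12)))
p=r.snapshot('top');w=cloud(p);print('grip');show(rects(w,.075,.125,(.35,.48,.1,.5),5))
print('inbin');show(rects(w,.01,.105,(.52,.68,.2,.39)))
plan((435,-53,75,20.4),(435,-53,26,20.4),(435,-53,200,20.4),(603,295,200,1.3),(603,295,95,1.3),(603,295,200,1.3),(427,-226,200,20),)"
```

```text
{'n': 184, 'c': (703, -44), 'size': (46, 45), 'yaw': 49.9, 'z': 44}
{'n': 259, 'c': (435, -53), 'size': (88, 44), 'yaw': 20.5, 'z': 18}
{'n': 3974, 'c': (594, -299), 'size': (234, 192), 'yaw': -87.8, 'z': 19}
{'n': 381, 'c': (428, -227), 'size': (92, 35), 'yaw': -82.1, 'z': 30}
{'n': 423, 'c': (417, -366), 'size': (88, 50), 'yaw': 85.8, 'z': 23}
{'n': 918, 'c': (425, -537), 'size': (151, 44), 'yaw': 4.1, 'z': 18}
grip
{'n': 94, 'c': (442, 237), 'size': (29, 22), 'yaw': 2.0, 'z': 103}
inbin
{'n': 434, 'c': (603, 342), 'size': (85, 52), 'yaw': 2.9, 'z': 29}
{'n': 397, 'c': (599, 239), 'size': (78, 46), 'yaw': 1.9, 'z': 39}
at [458.1 -12.  199.2] psi 20.6 F [-0.2 -0.6 -0.5] op 0.698 t 15.1
(435, -53, 75, 20.4) dp [36, -30, 124] twist [0.0, 0.003, 0.004]
(435, -53, 26, 20.4) dp [0, 0, 49] twist [0.0, 0.0, 0.0]
(435, -53, 200, 20.4) dp [0, 0, -174] twist [0.0, 0.0, 0.0]
(603, 295, 200, 1.3) dp [-279, 268, 0] twist [0.0, 0.0, 0.333]
(603, 295, 95, 1.3) dp [0, 0, 105] twist [0.0, 0.0, 0.0]
(603, 295, 200, 1.3) dp [0, 0, -105] twist [0.0, 0.0, 0.0]
(427, -226, 200, 20) dp [188, -517, 0] twist [0.0, 0.0, -0.326]
```

Call:
{"method": "step_arm", "body": {"motion": [{"dp":[18,-15,50],"twist":[0,0,0],"hand":0.4},{"dp":[36,-31,100],"twist":[0,0,0],"hand":0.4},{"dp":[36,-31,124],"twist":[0,0,0],"hand":0.4},{"dp":[36,-31,124],"twist":[0,0,0],"hand":0.4},{"dp":[36,-31,124],"twist":[0,0,0],"hand":0.4}]}}

```text
clock: 15.72
tool_pos: [0.435, -0.0542, 0.0752]
eef_rot: [-0.179, 0.984, 0.0, 0.001]
contact_force: [-0.4, -0.3, -0.3]
opening: 0.697
finger_force: 0.0
```

```bash
python3 -c "
from h import *
print(np.round(r.get_state()['q'],2))
plan((435,-53,25,20.4))"
```

```text
[ 0.08  0.84 -0.09  2.25  0.91  0.09  1.04]
at [435.  -54.2  75.2] psi 20.6 F [-0.4 -0.3 -0.3] op 0.697 t 15.7
(435, -53, 25, 20.4) dp [0, 1, 50] twist [0.0, 0.002, 0.004]
```

Call:
{"method": "step_arm", "body": {"motion": [{"dp":[0,1,30],"twist":[0,0,0],"hand":0.4},{"dp":[0,1,50],"twist":[0,0,0],"hand":0.4},{"dp":[0,1,50],"twist":[0,0,0],"hand":0.4},{"dp":[0,1,50],"twist":[0,0,0],"hand":-0.3},{"dp":[0,1,50],"twist":[0,0,0],"hand":-0.3}]}}

```text
clock: 16.35
tool_pos: [0.4348, -0.0543, 0.0254]
eef_rot: [-0.178, 0.984, 0.0, 0.002]
contact_force: [0.1, 1.0, 0.5]
opening: 0.498
finger_force: 0.0
```

Call:
{"method": "step_arm", "body": {"motion": [{"dp":[0,0,0],"twist":[0,0,0],"hand":-0.3},{"dp":[0,0,-40],"twist":[0,0,0],"hand":-0.3},{"dp":[0,0,-90],"twist":[0,0,0],"hand":-0.3},{"dp":[0,0,-140],"twist":[0,0,0],"hand":-0.3},{"dp":[0,0,-175],"twist":[0,0,0],"hand":-0.3}]}}

```text
clock: 16.98
tool_pos: [0.4333, -0.0546, 0.1935]
eef_rot: [-0.178, 0.984, 0.0, -0.001]
contact_force: [1.3, -1.4, -0.5]
opening: 0.452
finger_force: 30.0
```

Call:
{"method": "step_arm", "body": {"motion": [{"dp":[-40,38,0],"twist":[0,0,0.07],"hand":-0.3},{"dp":[-80,77,0],"twist":[0,0,0.14],"hand":-0.3},{"dp":[-120,115,0],"twist":[0,0,0.21],"hand":-0.3},{"dp":[-160,154,0],"twist":[0,0,0.28],"hand":-0.3},{"dp":[-200,192,0],"twist":[0,0,0.333],"hand":-0.3}]}}

```text
clock: 17.6
tool_pos: [0.5543, 0.1969, 0.1924]
eef_rot: [-0.012, 1.0, -0.0, 0.0]
contact_force: [-0.0, -0.2, -0.6]
opening: 0.451
finger_force: 30.0
```

Call:
{"method": "step_arm", "body": {"motion": [{"dp":[-20,20,0],"twist":[0,0,0],"hand":-0.3},{"dp":[-20,20,0],"twist":[0,0,0],"hand":-0.3},{"dp":[-20,20,0],"twist":[0,0,0],"hand":-0.3}]}}

```text
clock: 17.98
tool_pos: [0.5725, 0.2142, 0.1916]
eef_rot: [-0.012, 1.0, -0.001, -0.001]
contact_force: [0.3, -1.1, -0.6]
opening: 0.451
finger_force: 30.0
```

```bash
python3 -c "
from h import *
plan((603,294,200,1.3),(603,294,95,1.3),(603,294,200,1.3),(500,0,200,-30),(427,-227,200,-81.5))"
```

```text
at [572.5 214.2 191.6] psi 1.4 F [ 0.3 -1.1 -0.6] op 0.451 t 18.0
(603, 294, 200, 1.3) dp [-32, 79, -9] twist [-0.002, -0.001, 0.002]
(603, 294, 95, 1.3) dp [0, 0, 105] twist [0.0, 0.0, 0.0]
(603, 294, 200, 1.3) dp [0, 0, -105] twist [0.0, 0.0, 0.0]
(500, 0, 200, -30) dp [110, -292, 0] twist [0.0, 0.0, 0.546]
(427, -227, 200, -81.5) dp [-50, -233, 0] twist [0.0, 0.0, 0.899]
```

Call:
{"method": "step_arm", "body": {"motion": [{"dp":[-16,40,-8],"twist":[0,0,0],"hand":-0.3},{"dp":[-32,79,-8],"twist":[0,0,0],"hand":-0.3},{"dp":[-32,79,-8],"twist":[0,0,0],"hand":-0.3},{"dp":[-32,79,40],"twist":[0,0,0],"hand":-0.3},{"dp":[-32,79,92],"twist":[0,0,0],"hand":-0.3}]}}

```text
clock: 18.6
tool_pos: [0.6038, 0.2927, 0.0995]
eef_rot: [-0.012, 1.0, -0.001, 0.001]
contact_force: [0.1, -0.3, 0.2]
opening: 0.45
finger_force: 30.0
```

Call:
{"method": "step_arm", "body": {"motion": [{"dp":[0,0,0],"twist":[0,0,0],"hand":-0.3},{"dp":[0,0,0],"twist":[0,0,0],"hand":0.1},{"dp":[0,0,0],"twist":[0,0,0],"hand":0.1},{"dp":[0,0,-50],"twist":[0,0,0],"hand":0.1},{"dp":[0,0,-108],"twist":[0,0,0],"hand":0.1}]}}

```text
clock: 19.23
tool_pos: [0.6034, 0.2953, 0.2101]
eef_rot: [-0.013, 1.0, 0.0, 0.0]
contact_force: [1.7, 0.3, 0.1]
opening: 0.548
finger_force: 0.0
```

Call:
{"method": "step_arm", "body": {"motion": [{"dp":[22,-58,0],"twist":[0,0,0.1],"hand":0.3},{"dp":[44,-116,0],"twist":[0,0,0.2],"hand":0.3},{"dp":[66,-174,0],"twist":[0,0,0.3],"hand":0.3},{"dp":[88,-232,0],"twist":[0,0,0.43],"hand":0.3},{"dp":[110,-292,0],"twist":[0,0,0.546],"hand":0.3}]}}

```text
clock: 19.85
tool_pos: [0.5014, 0.0005, 0.2097]
eef_rot: [0.259, 0.966, 0.001, 0.002]
contact_force: [0.5, -0.6, -0.4]
opening: 0.65
finger_force: 0.0
```

Call:
{"method": "step_arm", "body": {"motion": [{"dp":[-10,-46,0],"twist":[0,0,0.18],"hand":0.3},{"dp":[-20,-92,0],"twist":[0,0,0.36],"hand":0.3},{"dp":[-30,-138,0],"twist":[0,0,0.54],"hand":0.3},{"dp":[-40,-184,0],"twist":[0,0,0.72],"hand":0.3},{"dp":[-50,-233,0],"twist":[0,0,0.899],"hand":0.3}]}}

```text
clock: 20.48
tool_pos: [0.4294, -0.2262, 0.2095]
eef_rot: [0.654, 0.757, 0.001, 0.002]
contact_force: [0.6, -0.3, -0.8]
opening: 0.653
finger_force: 0.0
```

Call:
{"method": "step_arm", "body": {"motion": [{"dp":[0,0,0],"twist":[0,0,0],"hand":0.3},{"dp":[0,0,0],"twist":[0,0,0],"hand":0.3},{"dp":[0,0,0],"twist":[0,0,0],"hand":0.3}]}}

```text
clock: 20.85
tool_pos: [0.4297, -0.2233, 0.2082]
eef_rot: [0.65, 0.76, 0.001, 0.0]
contact_force: [0.2, 0.5, -0.4]
opening: 0.651
finger_force: 0.0
```

```bash
python3 -c "
from h import *
print(np.round(r.get_state()['q'],2))
p=r.snapshot('side');w=cloud(p)
show(rects(w,.009,.1,(.35,.75,-.6,.12)))
p=r.snapshot('top');w=cloud(p);print('grip');show(rects(w,.075,.125,(.35,.48,.1,.5),5))
print('inbin');show(rects(w,.01,.105,(.52,.68,.2,.39)))
plan((427,-227,85,-81.5),(427,-227,28,-81.5),(427,-227,200,-81.5))"
```

```text
[ 0.54  0.6  -0.24  2.04  0.26  0.53  0.27]
{'n': 184, 'c': (704, -42), 'size': (50, 43), 'yaw': 61.2, 'z': 44}
{'n': 3971, 'c': (594, -299), 'size': (233, 194), 'yaw': -87.5, 'z': 19}
{'n': 378, 'c': (428, -227), 'size': (93, 36), 'yaw': -81.0, 'z': 30}
{'n': 423, 'c': (416, -366), 'size': (87, 50), 'yaw': 83.4, 'z': 22}
{'n': 910, 'c': (425, -537), 'size': (151, 42), 'yaw': 2.7, 'z': 18}
grip
{'n': 94, 'c': (442, 237), 'size': (29, 22), 'yaw': 1.8, 'z': 103}
inbin
{'n': 781, 'c': (606, 320), 'size': (94, 90), 'yaw': -86.8, 'z': 26}
{'n': 400, 'c': (599, 243), 'size': (82, 51), 'yaw': 1.2, 'z': 39}
at [ 429.4 -223.6  207.9] psi -81.2 F [-0.5 -0.1 -0.3] op 0.648 t 20.9
(427, -227, 85, -81.5) dp [-3, -3, 123] twist [0.001, -0.0, 0.006]
(427, -227, 28, -81.5) dp [0, 0, 57] twist [0.0, 0.0, 0.0]
(427, -227, 200, -81.5) dp [0, 0, -172] twist [0.0, 0.0, 0.0]
```

Call:
{"method": "step_arm", "body": {"motion": [{"dp":[-3,-3,60],"twist":[0,0,0],"hand":0.3},{"dp":[-3,-3,120],"twist":[0,0,0],"hand":0.3},{"dp":[-3,-3,150],"twist":[0,0,0],"hand":0.3},{"dp":[-3,-3,150],"twist":[0,0,0],"hand":0.3},{"dp":[-3,-3,150],"twist":[0,0,0],"hand":0.3}]}}

```text
clock: 21.58
tool_pos: [0.4269, -0.2281, 0.0586]
eef_rot: [0.651, 0.759, 0.0, 0.001]
contact_force: [-0.2, -0.2, -0.0]
opening: 0.649
finger_force: 0.0
```

```bash
python3 -c "
from h import *
plan((427,-227,29,-81.5),(427,-227,204,-81.5),(529,33,204,-85),(631,293,204,-88.7),(631,293,100,-88.7),(631,293,204,-88.7),(529,-20,204,-90),(428,-370,204,-94))"
```

```text
at [ 426.9 -228.1   58.6] psi -81.3 F [-0.2 -0.2 -0. ] op 0.649 t 21.6
(427, -227, 29, -81.5) dp [1, 0, 30] twist [0.001, 0.0, 0.003]
(427, -227, 204, -81.5) dp [0, 0, -175] twist [0.0, 0.0, 0.0]
(529, 33, 204, -85) dp [242, 139, 0] twist [0.0, 0.0, 0.061]
(631, 293, 204, -88.7) dp [250, 124, 0] twist [0.0, 0.0, 0.065]
(631, 293, 100, -88.7) dp [0, 0, 104] twist [0.0, 0.0, 0.0]
(631, 293, 204, -88.7) dp [0, 0, -104] twist [0.0, 0.0, 0.0]
(529, -20, 204, -90) dp [-311, -109, 0] twist [0.0, 0.0, 0.023]
(428, -370, 204, -94) dp [-350, -101, 0] twist [0.0, 0.0, 0.07]
```

Call:
{"method": "step_arm", "body": {"motion": [{"dp":[1,0,30],"twist":[0,0,0],"hand":0.3},{"dp":[1,0,30],"twist":[0,0,0],"hand":0.3},{"dp":[1,0,30],"twist":[0,0,0],"hand":-0.5},{"dp":[1,0,30],"twist":[0,0,0],"hand":-0.5},{"dp":[1,0,30],"twist":[0,0,0],"hand":-0.5}]}}

```text
clock: 22.2
tool_pos: [0.4266, -0.2277, 0.0286]
eef_rot: [0.652, 0.758, 0.0, 0.001]
contact_force: [0.9, 0.7, 7.6]
opening: 0.385
finger_force: 30.0
```

Call:
{"method": "step_arm", "body": {"motion": [{"dp":[0,0,0],"twist":[0,0,0],"hand":-0.5},{"dp":[0,0,-40],"twist":[0,0,0],"hand":-0.5},{"dp":[0,0,-90],"twist":[0,0,0],"hand":-0.5},{"dp":[0,0,-140],"twist":[0,0,0],"hand":-0.5},{"dp":[0,0,-175],"twist":[0,0,0],"hand":-0.5}]}}

```text
clock: 22.82
tool_pos: [0.426, -0.2275, 0.205]
eef_rot: [0.652, 0.758, 0.0, 0.001]
contact_force: [-0.1, -1.2, -0.8]
opening: 0.383
finger_force: 30.0
```

Call:
{"method": "step_arm", "body": {"motion": [{"dp":[48,28,0],"twist":[0,0,0.01],"hand":-0.5},{"dp":[97,56,0],"twist":[0,0,0.02],"hand":-0.5},{"dp":[145,83,0],"twist":[0,0,0.04],"hand":-0.5},{"dp":[194,111,0],"twist":[0,0,0.05],"hand":-0.5},{"dp":[242,139,0],"twist":[0,0,0.061],"hand":-0.5}]}}

```text
clock: 23.45
tool_pos: [0.5272, 0.0344, 0.2029]
eef_rot: [0.675, 0.738, -0.0, 0.0]
contact_force: [0.8, -0.0, 0.5]
opening: 0.381
finger_force: 30.0
```

Call:
{"method": "step_arm", "body": {"motion": [{"dp":[50,25,0],"twist":[0,0,0.02],"hand":-0.5},{"dp":[100,50,0],"twist":[0,0,0.04],"hand":-0.5},{"dp":[150,75,0],"twist":[0,0,0.065],"hand":-0.5},{"dp":[200,100,0],"twist":[0,0,0.065],"hand":-0.5},{"dp":[245,122,0],"twist":[0,0,0.065],"hand":-0.5}]}}

```text
clock: 24.08
tool_pos: [0.6265, 0.2897, 0.2027]
eef_rot: [0.698, 0.716, -0.0, -0.0]
contact_force: [0.5, -0.3, -1.2]
opening: 0.38
finger_force: 30.0
```

Call:
{"method": "step_arm", "body": {"motion": [{"dp":[0,0,0],"twist":[0,0,0],"hand":-0.5},{"dp":[0,0,0],"twist":[0,0,0],"hand":-0.5}]}}

```text
clock: 24.32
tool_pos: [0.626, 0.2865, 0.2022]
eef_rot: [0.698, 0.716, -0.001, 0.0]
contact_force: [-1.1, -0.7, -0.8]
opening: 0.379
finger_force: 30.0
```

```bash
python3 -c "
from h import *
plan((631,293,204,-88.7),(631,293,100,-88.7))"
```

```text
at [626.  286.5 202.2] psi -88.6 F [-1.1 -0.7 -0.8] op 0.379 t 24.3
(631, 293, 204, -88.7) dp [6, 5, -2] twist [-0.001, 0.002, 0.002]
(631, 293, 100, -88.7) dp [0, 0, 104] twist [0.0, 0.0, 0.0]
```

Call:
{"method": "step_arm", "body": {"motion": [{"dp":[6,5,30],"twist":[0,0,0],"hand":-0.5},{"dp":[6,5,75],"twist":[0,0,0],"hand":-0.5},{"dp":[6,5,102],"twist":[0,0,0],"hand":-0.5},{"dp":[6,5,102],"twist":[0,0,0],"hand":-0.5},{"dp":[6,5,102],"twist":[0,0,0],"hand":0.0}]}}

```text
clock: 24.95
tool_pos: [0.6324, 0.2931, 0.1023]
eef_rot: [0.699, 0.715, 0.001, 0.001]
contact_force: [0.5, -0.2, 0.4]
opening: 0.473
finger_force: 0.0
```

Call:
{"method": "step_arm", "body": {"motion": [{"dp":[0,0,0],"twist":[0,0,0],"hand":0.0},{"dp":[0,0,-20],"twist":[0,0,0],"hand":0.0},{"dp":[0,0,-60],"twist":[0,0,0],"hand":0.0},{"dp":[0,0,-104],"twist":[0,0,0],"hand":0.0}]}}

```text
clock: 25.45
tool_pos: [0.6315, 0.2941, 0.2076]
eef_rot: [0.698, 0.716, 0.001, 0.0]
contact_force: [-0.0, 0.8, -0.5]
opening: 0.503
finger_force: 0.0
```

Call:
{"method": "step_arm", "body": {"motion": [{"dp":[-55,-19,0],"twist":[0,0,0],"hand":0.1},{"dp":[-110,-38,0],"twist":[0,0,0.01],"hand":0.1},{"dp":[-165,-57,0],"twist":[0,0,0.02],"hand":0.1},{"dp":[-220,-76,0],"twist":[0,0,0.02],"hand":0.1},{"dp":[-280,-98,0],"twist":[0,0,0.023],"hand":0.1}]}}

```text
clock: 26.08
tool_pos: [0.5413, 0.0115, 0.2068]
eef_rot: [0.706, 0.708, 0.002, 0.001]
contact_force: [0.1, -1.6, -0.6]
opening: 0.552
finger_force: 0.0
```

Call:
{"method": "step_arm", "body": {"motion": [{"dp":[-55,-17,0],"twist":[0,0,0.01],"hand":0.2},{"dp":[-110,-34,0],"twist":[0,0,0.02],"hand":0.2},{"dp":[-170,-52,0],"twist":[0,0,0.04],"hand":0.2},{"dp":[-230,-70,0],"twist":[0,0,0.06],"hand":0.2},{"dp":[-280,-84,0],"twist":[0,0,0.07],"hand":0.2}]}}

```text
clock: 26.7
tool_pos: [0.4571, -0.2704, 0.2067]
eef_rot: [0.731, 0.682, 0.0, 0.002]
contact_force: [0.9, 0.4, 0.0]
opening: 0.599
finger_force: 0.0
```

Call:
{"method": "step_arm", "body": {"motion": [{"dp":[0,0,0],"twist":[0,0,0],"hand":0.2},{"dp":[0,0,0],"twist":[0,0,0],"hand":0.2}]}}

```text
clock: 26.95
tool_pos: [0.4583, -0.2668, 0.2059]
eef_rot: [0.731, 0.683, 0.001, 0.001]
contact_force: [-0.2, 0.2, 0.2]
opening: 0.6
finger_force: 0.0
```

```bash
python3 -c "
from h import *
p=r.snapshot('side');w=cloud(p)
show(rects(w,.009,.1,(.35,.75,-.6,.12)))
cv2.imwrite('pics/s2.png',cv2.resize(p['pixels'][280:360,280:400,::-1],None,fx=5,fy=5))
p=r.snapshot('top');w=cloud(p);print('grip');show(rects(w,.075,.125,(.35,.48,.1,.5),5))
cv2.imwrite('pics/t2.png',cv2.resize(p['pixels'][140:280,180:480,::-1],None,fx=2.5,fy=2.5))
print('inbin');show(rects(w,.01,.105,(.52,.68,.2,.39)))
show(rects(w,.009,.1,(.35,.75,-.6,.12)))
m=(w[...,0]>.53)&(w[...,0]<.675)&(w[...,1]>.2)&(w[...,1]<.39);print('max z in bin',np.nanmax(w[m][:,2]))
plan((428,-370,60,-94.5),(428,-370,26,-94.5))"
```

```text
{'n': 3976, 'c': (593, -299), 'size': (233, 193), 'yaw': -87.4, 'z': 19}
{'n': 419, 'c': (418, -366), 'size': (89, 52), 'yaw': 86.2, 'z': 22}
{'n': 920, 'c': (426, -537), 'size': (152, 42), 'yaw': 2.4, 'z': 18}
grip
{'n': 95, 'c': (442, 237), 'size': (29, 23), 'yaw': 2.0, 'z': 102}
inbin
{'n': 1332, 'c': (613, 292), 'size': (152, 107), 'yaw': -89.9, 'z': 36}
{'n': 201, 'c': (702, -43), 'size': (48, 46), 'yaw': -15.8, 'z': 44}
{'n': 2689, 'c': (592, -300), 'size': (230, 191), 'yaw': -87.6, 'z': 17}
{'n': 217, 'c': (448, -538), 'size': (104, 39), 'yaw': 7.6, 'z': 16}
max z in bin 0.07882737590852007
at [ 458.6 -265.6  205.5] psi -93.7 F [-0.1 -0.1 -0.6] op 0.6 t 27.1
(428, -370, 60, -94.5) dp [-106, -24, 145] twist [0.002, -0.001, 0.014]
(428, -370, 26, -94.5) dp [0, 0, 34] twist [0.0, 0.0, 0.0]
```

View pics/t2.png

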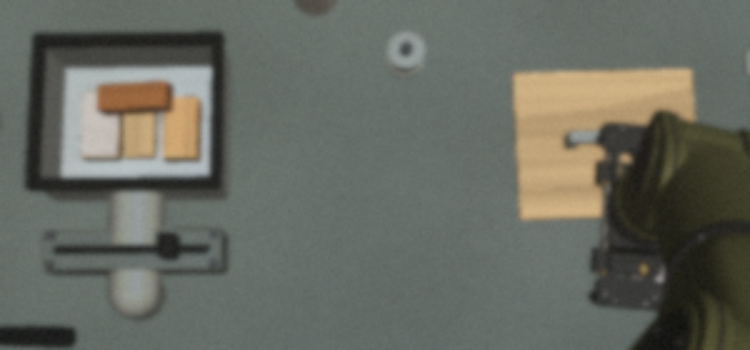

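The crop shows board, plank, block and batten in the box around (130,120), and the gate grip at its shut end (168,245). The notched piece is next.

Call:
{"method": "step_arm", "body": {"motion": [{"dp":[-53,-12,40],"twist":[0,0,0.014],"hand":0.2},{"dp":[-106,-24,80],"twist":[0,0,0.014],"hand":0.2},{"dp":[-106,-24,125],"twist":[0,0,0.014],"hand":0.2},{"dp":[-106,-24,145],"twist":[0,0,0.014],"hand":0.2},{"dp":[-106,-24,145],"twist":[0,0,0.014],"hand":0.2}]}}

```text
clock: 27.68
tool_pos: [0.4267, -0.3693, 0.0585]
eef_rot: [0.735, 0.679, 0.0, -0.002]
contact_force: [-0.0, 0.5, 0.5]
opening: 0.601
finger_force: 0.0
```

Call:
{"method": "step_arm", "body": {"motion": [{"dp":[0,0,0],"twist":[0,0,0],"hand":0.2}]}}

```text
clock: 27.8
tool_pos: [0.4277, -0.3707, 0.0607]
eef_rot: [0.735, 0.678, 0.0, 0.001]
contact_force: [0.1, -0.8, 0.4]
opening: 0.6
finger_force: 0.0
```

```bash
python3 -c "
from h import *
plan((429,-369,26,-94.5),(429,-369,204,-94.5),(500,-40,204,-91),(574,293,204,-88.7),(574,293,110,-88.7))"
```

```text
at [ 427.7 -370.7   60.7] psi -94.6 F [ 0.1 -0.8  0.4] op 0.6 t 27.8
(429, -369, 26, -94.5) dp [2, 1, 35] twist [0.002, 0.0, -0.001]
(429, -369, 204, -94.5) dp [0, 0, -178] twist [0.0, 0.0, 0.0]
(500, -40, 204, -91) dp [334, 45, 0] twist [0.0, 0.0, -0.061]
(574, 293, 204, -88.7) dp [334, 68, 0] twist [0.0, 0.0, -0.04]
(574, 293, 110, -88.7) dp [0, 0, 94] twist [0.0, 0.0, 0.0]
```

Call:
{"method": "step_arm", "body": {"motion": [{"dp":[1,1,35],"twist":[0,0,0],"hand":0.2},{"dp":[1,1,35],"twist":[0,0,0],"hand":0.2},{"dp":[1,1,35],"twist":[0,0,0],"hand":-0.6},{"dp":[1,1,35],"twist":[0,0,0],"hand":-0.6},{"dp":[1,1,35],"twist":[0,0,0],"hand":-0.6}]}}

```text
clock: 28.42
tool_pos: [0.4277, -0.3709, 0.0256]
eef_rot: [0.736, 0.677, 0.0, 0.001]
contact_force: [-0.3, 0.6, 6.4]
opening: 0.293
finger_force: 30.0
```

Call:
{"method": "step_arm", "body": {"motion": [{"dp":[0,0,0],"twist":[0,0,0],"hand":-0.6},{"dp":[0,0,-40],"twist":[0,0,0],"hand":-0.6},{"dp":[0,0,-90],"twist":[0,0,0],"hand":-0.6},{"dp":[0,0,-140],"twist":[0,0,0],"hand":-0.6},{"dp":[0,0,-178],"twist":[0,0,0],"hand":-0.6}]}}

```text
clock: 29.05
tool_pos: [0.4274, -0.3707, 0.2049]
eef_rot: [0.736, 0.678, 0.0, 0.001]
contact_force: [0.2, -0.6, -0.9]
opening: 0.292
finger_force: 30.0
```

Call:
{"method": "step_arm", "body": {"motion": [{"dp":[56,8,0],"twist":[0,0,-0.01],"hand":-0.6},{"dp":[112,15,0],"twist":[0,0,-0.02],"hand":-0.6},{"dp":[168,23,0],"twist":[0,0,-0.04],"hand":-0.6},{"dp":[226,30,0],"twist":[0,0,-0.05],"hand":-0.6},{"dp":[284,38,0],"twist":[0,0,-0.061],"hand":-0.6}]}}

```text
clock: 29.68
tool_pos: [0.4885, -0.0889, 0.2028]
eef_rot: [0.714, 0.7, 0.0, 0.0]
contact_force: [0.4, -0.4, -1.2]
opening: 0.293
finger_force: 30.0
```

Call:
{"method": "step_arm", "body": {"motion": [{"dp":[58,12,0],"twist":[0,0,-0.01],"hand":-0.6},{"dp":[116,24,0],"twist":[0,0,-0.02],"hand":-0.6},{"dp":[174,36,0],"twist":[0,0,-0.03],"hand":-0.6},{"dp":[232,47,0],"twist":[0,0,-0.04],"hand":-0.6},{"dp":[290,59,0],"twist":[0,0,-0.04],"hand":-0.6}]}}

```text
clock: 30.3
tool_pos: [0.5535, 0.1998, 0.2028]
eef_rot: [0.7, 0.714, -0.0, 0.0]
contact_force: [1.0, -0.4, -1.4]
opening: 0.292
finger_force: 30.0
```

Call:
{"method": "step_arm", "body": {"motion": [{"dp":[40,8,0],"twist":[0,0,0],"hand":-0.6},{"dp":[90,18,0],"twist":[0,0,0],"hand":-0.6},{"dp":[90,18,0],"twist":[0,0,0],"hand":-0.6},{"dp":[90,18,0],"twist":[0,0,0],"hand":-0.6}]}}

```text
clock: 30.8
tool_pos: [0.5695, 0.2876, 0.2024]
eef_rot: [0.7, 0.714, -0.001, 0.0]
contact_force: [-0.7, 0.1, -1.9]
opening: 0.291
finger_force: 30.0
```

```bash
python3 -c "
from h import *
plan((574,290,204,-88.7),(574,290,110,-88.7),(574,290,204,-88.7),(593,-20,204,-88),(593,-300,204,-87.8))"
```

```text
at [569.5 287.6 202.4] psi -88.9 F [-0.7  0.1 -1.9] op 0.291 t 30.8
(574, 290, 204, -88.7) dp [2, 5, -2] twist [-0.001, 0.001, -0.004]
(574, 290, 110, -88.7) dp [0, 0, 94] twist [0.0, 0.0, 0.0]
(574, 290, 204, -88.7) dp [0, 0, -94] twist [0.0, 0.0, 0.0]
(593, -20, 204, -88) dp [-310, 12, 0] twist [0.0, 0.0, -0.012]
(593, -300, 204, -87.8) dp [-280, -10, 0] twist [0.0, 0.0, -0.003]
```

Call:
{"method": "step_arm", "body": {"motion": [{"dp":[3,5,30],"twist":[0,0,0],"hand":-0.6},{"dp":[3,5,70],"twist":[0,0,0],"hand":-0.6},{"dp":[3,5,94],"twist":[0,0,0],"hand":-0.6},{"dp":[3,5,94],"twist":[0,0,0],"hand":-0.6},{"dp":[3,5,94],"twist":[0,0,0],"hand":-0.1}]}}

```text
clock: 31.42
tool_pos: [0.5757, 0.2908, 0.1099]
eef_rot: [0.701, 0.713, 0.001, 0.0]
contact_force: [0.3, 0.1, -0.1]
opening: 0.384
finger_force: 0.0
```

Call:
{"method": "step_arm", "body": {"motion": [{"dp":[0,0,0],"twist":[0,0,0],"hand":-0.1},{"dp":[0,0,-20],"twist":[0,0,0],"hand":-0.1},{"dp":[0,0,-60],"twist":[0,0,0],"hand":-0.1},{"dp":[0,0,-104],"twist":[0,0,0],"hand":-0.1}]}}

```text
clock: 31.92
tool_pos: [0.5748, 0.2917, 0.2155]
eef_rot: [0.7, 0.714, 0.001, 0.0]
contact_force: [0.2, 0.2, 0.1]
opening: 0.449
finger_force: 0.0
```

Call:
{"method": "step_arm", "body": {"motion": [{"dp":[-60,2,0],"twist":[0,0,0],"hand":0.0},{"dp":[-120,4,0],"twist":[0,0,0],"hand":0.0},{"dp":[-180,6,0],"twist":[0,0,-0.01],"hand":0.0},{"dp":[-240,8,0],"twist":[0,0,-0.01],"hand":0.0},{"dp":[-290,11,0],"twist":[0,0,-0.01],"hand":0.0}]}}

```text
clock: 32.55
tool_pos: [0.5918, -0.0011, 0.2149]
eef_rot: [0.697, 0.717, 0.001, 0.001]
contact_force: [0.6, 0.3, -0.3]
opening: 0.499
finger_force: 0.0
```

Call:
{"method": "step_arm", "body": {"motion": [{"dp":[0,0,0],"twist":[0,0,0],"hand":0.0},{"dp":[0,0,0],"twist":[0,0,0],"hand":0.0}]}}

```text
clock: 32.8
tool_pos: [0.5918, 0.0028, 0.2141]
eef_rot: [0.697, 0.717, 0.001, 0.0]
contact_force: [-0.9, 1.2, -0.9]
opening: 0.498
finger_force: 0.0
```

```bash
python3 -c "
from h import *
p=r.snapshot('side');w=cloud(p)
show(rects(w,.009,.1,(.3,.75,-.6,.12)))
p=r.snapshot('top');w=cloud(p);print('grip');show(rects(w,.075,.125,(.35,.48,.1,.5),5))
print('top');show(rects(w,.009,.1,(.2,.75,-.6,.12)))
cv2.imwrite('pics/t3.png',p['pixels'][...,::-1])
m=(w[...,0]>.53)&(w[...,0]<.675)&(w[...,1]>.2)&(w[...,1]<.39);print('max z in bin',np.nanmax(w[m][:,2]))
show(rects(w,.113,.135,(.45,.75,.1,.5)))
show(rects(w,.045,.09,(.45,.75,-.45,-.15),5))
plan((593,-300,204,-87.8),(593,-300,90,-87.8))"
```

```text
{'n': 188, 'c': (704, -42), 'size': (48, 44), 'yaw': 64.1, 'z': 44}
{'n': 3963, 'c': (594, -299), 'size': (234, 192), 'yaw': -87.8, 'z': 19}
{'n': 1085, 'c': (402, -538), 'size': (200, 42), 'yaw': 2.3, 'z': 18}
grip
{'n': 95, 'c': (442, 237), 'size': (29, 22), 'yaw': 3.5, 'z': 102}
top
{'n': 4231, 'c': (592, -299), 'size': (232, 192), 'yaw': -87.7, 'z': 17}
{'n': 642, 'c': (400, -537), 'size': (200, 43), 'yaw': 2.7, 'z': 17}
max z in bin 0.07569570306533158
{'n': 1248, 'c': (601, 292), 'size': (232, 192), 'yaw': -88.7, 'z': 122}
{'n': 59, 'c': (601, 486), 'size': (50, 14), 'yaw': -18.9, 'z': 124}
{'n': 203, 'c': (591, -299), 'size': (110, 17), 'yaw': -89.6, 'z': 58}
at [591.5   4.2 213.5] psi -88.2 F [-0.3  0.4 -0. ] op 0.503 t 32.9
(593, -300, 204, -87.8) dp [-304, -8, 9] twist [0.001, -0.002, -0.006]
(593, -300, 90, -87.8) dp [0, 0, 114] twist [0.0, 0.0, 0.0]
```

View pics/t3.png

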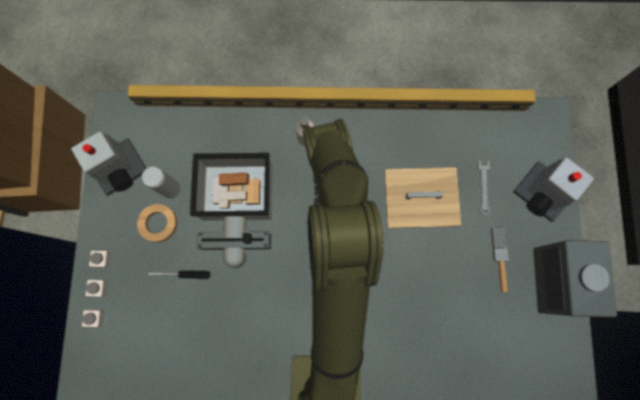

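The picture shows all five offcuts in the box at (235,185), the gate still shut with its grip at (247,238), and the bed clear of debris. Now the lid, whose handle is at (423,195).

Call:
{"method": "step_arm", "body": {"motion": [{"dp":[-60,-2,0],"twist":[0,0,0],"hand":0.0},{"dp":[-120,-4,0],"twist":[0,0,0],"hand":0.0},{"dp":[-180,-6,0],"twist":[0,0,0],"hand":0.0},{"dp":[-240,-8,5],"twist":[0,0,0],"hand":0.0},{"dp":[-300,-8,9],"twist":[0,0,0],"hand":0.0}]}}

```text
clock: 33.52
tool_pos: [0.5929, -0.298, 0.2039]
eef_rot: [0.696, 0.718, 0.001, -0.0]
contact_force: [1.5, -0.2, 0.1]
opening: 0.5
finger_force: 0.0
```

Call:
{"method": "step_arm", "body": {"motion": [{"dp":[-3,0,0],"twist":[0,0,0],"hand":0.0},{"dp":[-3,0,40],"twist":[0,0,0],"hand":0.0},{"dp":[-3,0,90],"twist":[0,0,0],"hand":0.0},{"dp":[-3,0,110],"twist":[0,0,0],"hand":0.0},{"dp":[-3,0,110],"twist":[0,0,0],"hand":0.0}]}}

```text
clock: 34.15
tool_pos: [0.5922, -0.2994, 0.0929]
eef_rot: [0.696, 0.718, -0.0, -0.001]
contact_force: [0.2, 0.4, 0.2]
opening: 0.5
finger_force: 0.0
```

```bash
python3 -c "
from h import *
plan((593,-300,55,-87.7),(593,-300,220,-87.7))"
```

```text
at [ 592.2 -299.4   92.9] psi -88.2 F [0.2 0.4 0.2] op 0.5 t 34.1
(593, -300, 55, -87.7) dp [-1, 1, 38] twist [-0.002, -0.002, -0.009]
(593, -300, 220, -87.7) dp [0, 0, -165] twist [0.0, 0.0, 0.0]
```

Call:
{"method": "step_arm", "body": {"motion": [{"dp":[-1,0,38],"twist":[0,0,-0.009],"hand":0.0},{"dp":[-1,0,38],"twist":[0,0,-0.009],"hand":0.0},{"dp":[-1,0,38],"twist":[0,0,-0.009],"hand":-0.9},{"dp":[-1,0,38],"twist":[0,0,-0.009],"hand":-0.9},{"dp":[-1,0,38],"twist":[0,0,-0.009],"hand":-0.9}], "force": 60}}

```text
clock: 34.78
tool_pos: [0.5929, -0.3025, 0.0569]
eef_rot: [0.694, 0.72, 0.0, 0.001]
contact_force: [4.8, -0.6, 1.3]
opening: 0.183
finger_force: 2.7
```

Call:
{"method": "step_arm", "body": {"motion": [{"dp":[0,0,0],"twist":[0,0,0],"hand":-0.9},{"dp":[0,0,0],"twist":[0,0,0],"hand":-0.9},{"dp":[0,0,-20],"twist":[0,0,0],"hand":-0.9},{"dp":[0,0,-60],"twist":[0,0,0],"hand":-0.9},{"dp":[0,0,-100],"twist":[0,0,0],"hand":-0.9}]}}

```text
clock: 35.4
tool_pos: [0.5914, -0.3021, 0.1568]
eef_rot: [0.694, 0.72, -0.0, -0.001]
contact_force: [-0.6, -0.3, -2.7]
opening: 0.172
finger_force: 60.0
```

Call:
{"method": "step_arm", "body": {"motion": [{"dp":[0,0,-40],"twist":[0,0,0],"hand":-0.9},{"dp":[0,0,-80],"twist":[0,0,0],"hand":-0.9},{"dp":[0,0,-115],"twist":[0,0,0],"hand":-0.9},{"dp":[0,0,-115],"twist":[0,0,0],"hand":-0.9},{"dp":[0,0,-115],"twist":[0,0,0],"hand":-0.9}]}}

```text
clock: 36.02
tool_pos: [0.5908, -0.3019, 0.2691]
eef_rot: [0.693, 0.72, -0.001, -0.002]
contact_force: [-0.5, -0.9, -4.3]
opening: 0.171
finger_force: 60.0
```

```bash
python3 -c "
from h import *
plan((602,-100,270,-88.7),(602,100,270,-88.7),(602,293,270,-88.7))
p=r.snapshot('side');w=cloud(p);cv2.imwrite('pics/s4.png',p['pixels'][...,::-1])
"
```

```text
at [ 590.8 -301.9  269.1] psi -87.8 F [-0.5 -0.9 -4.3] op 0.171 t 36.0
(602, -100, 270, -88.7) dp [201, 19, -1] twist [-0.003, -0.001, 0.015]
(602, 100, 270, -88.7) dp [200, 5, 0] twist [0.0, 0.0, 0.0]
(602, 293, 270, -88.7) dp [193, 4, 0] twist [0.0, 0.0, 0.0]
```

View pics/s4.png

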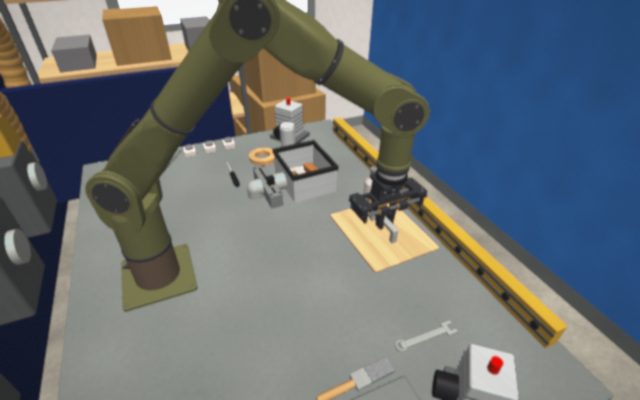

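The side view shows the lid hanging level from the gripper at about (385,235), with the box clear. I'll carry it over the box.

Call:
{"method": "step_arm", "body": {"motion": [{"dp":[40,4,0],"twist":[0,0,0.005],"hand":-0.9},{"dp":[80,8,0],"twist":[0,0,0.01],"hand":-0.9},{"dp":[120,12,0],"twist":[0,0,0.015],"hand":-0.9},{"dp":[160,15,0],"twist":[0,0,0.015],"hand":-0.9},{"dp":[200,19,0],"twist":[0,0,0.015],"hand":-0.9}]}}

```text
clock: 36.7
tool_pos: [0.6023, -0.1004, 0.2686]
eef_rot: [0.699, 0.715, -0.001, -0.002]
contact_force: [1.0, 0.0, -3.6]
opening: 0.171
finger_force: 60.0
```

Call:
{"method": "step_arm", "body": {"motion": [{"dp":[40,1,0],"twist":[0,0,0],"hand":-0.9},{"dp":[80,2,0],"twist":[0,0,0],"hand":-0.9},{"dp":[120,3,0],"twist":[0,0,0],"hand":-0.9},{"dp":[160,4,0],"twist":[0,0,0],"hand":-0.9},{"dp":[200,5,0],"twist":[0,0,0],"hand":-0.9}]}}

```text
clock: 37.33
tool_pos: [0.6027, 0.0993, 0.2686]
eef_rot: [0.699, 0.715, -0.002, -0.001]
contact_force: [0.2, -0.9, -4.2]
opening: 0.169
finger_force: 60.0
```

Call:
{"method": "step_arm", "body": {"motion": [{"dp":[40,1,0],"twist":[0,0,0],"hand":-0.9},{"dp":[80,2,0],"twist":[0,0,0],"hand":-0.9},{"dp":[120,3,0],"twist":[0,0,0],"hand":-0.9},{"dp":[160,4,0],"twist":[0,0,0],"hand":-0.9},{"dp":[190,4,0],"twist":[0,0,0],"hand":-0.9}]}}

```text
clock: 37.95
tool_pos: [0.602, 0.2903, 0.2682]
eef_rot: [0.698, 0.716, -0.002, -0.001]
contact_force: [0.2, -0.1, -4.2]
opening: 0.173
finger_force: 60.0
```

Call:
{"method": "step_arm", "body": {"motion": [{"dp":[0,0,0],"twist":[0,0,0],"hand":-0.9},{"dp":[0,0,0],"twist":[0,0,0],"hand":-0.9},{"dp":[0,0,0],"twist":[0,0,0],"hand":-0.9},{"dp":[0,0,0],"twist":[0,0,0],"hand":-0.9}]}}

```text
clock: 38.45
tool_pos: [0.6038, 0.2871, 0.2706]
eef_rot: [0.7, 0.715, -0.0, 0.0]
contact_force: [-0.0, 0.3, -3.2]
opening: 0.169
finger_force: 60.0
```

```bash
python3 -c "
from h import *
p=r.snapshot('side');w=cloud(p);show(rects(w,.18,.245,(.4,.8,.1,.5)))
p=r.snapshot('top');w=cloud(p);show(rects(w,.20,.245,(.4,.8,.1,.5)))
plan((602,292.5,270,-88.7),(602,292.5,200,-88.7))
cv2.imwrite('pics/t5.png',p['pixels'][...,::-1])
"
```

```text
{'n': 1346, 'c': (605, 290), 'size': (237, 192), 'yaw': -89.0, 'z': 232}
{'n': 1768, 'c': (605, 227), 'size': (193, 106), 'yaw': 2.5, 'z': 231}
{'n': 315, 'c': (551, 396), 'size': (106, 39), 'yaw': 20.1, 'z': 230}
at [603.7 287.7 270.8] psi -88.7 F [ 0.6 -0.  -3.5] op 0.169 t 38.5
(602, 292.5, 270, -88.7) dp [5, -2, 1] twist [0.0, 0.0, -0.001]
(602, 292.5, 200, -88.7) dp [0, 0, 70] twist [0.0, 0.0, 0.0]
```

Call:
{"method": "step_arm", "body": {"motion": [{"dp":[3,-3,20],"twist":[0,0,0],"hand":-0.9},{"dp":[3,-3,50],"twist":[0,0,0],"hand":-0.9},{"dp":[3,-3,75],"twist":[0,0,0],"hand":-0.9},{"dp":[3,-3,75],"twist":[0,0,0],"hand":-0.9},{"dp":[3,-3,75],"twist":[0,0,0],"hand":-0.9}]}}

```text
clock: 39.17
tool_pos: [0.6012, 0.2917, 0.1969]
eef_rot: [0.699, 0.715, 0.001, 0.0]
contact_force: [0.6, 0.4, -3.2]
opening: 0.171
finger_force: 60.0
```

```bash
python3 -c "
from h import *
plan((601,292,185,-88.7),(601,292,163,-88.7))
p=r.snapshot('side');w=cloud(p);show(rects(w,.135,.175,(.4,.8,.1,.5)))
p=r.snapshot('top');w=cloud(p);show(rects(w,.135,.175,(.4,.8,.1,.5)));print('grip');show(rects(w,.075,.125,(.35,.48,.1,.5),5))"
```

```text
at [601.2 291.7 196.9] psi -88.7 F [ 0.6  0.4 -3.2] op 0.171 t 39.2
(601, 292, 185, -88.7) dp [0, 0, 12] twist [0.002, -0.001, 0.0]
(601, 292, 163, -88.7) dp [0, 0, 22] twist [0.0, 0.0, 0.0]
{'n': 1348, 'c': (602, 294), 'size': (239, 192), 'yaw': -89.2, 'z': 159}
{'n': 1590, 'c': (603, 231), 'size': (191, 104), 'yaw': 2.3, 'z': 157}
{'n': 172, 'c': (607, 489), 'size': (57, 23), 'yaw': -0.0, 'z': 156}
{'n': 189, 'c': (561, 390), 'size': (103, 36), 'yaw': 2.0, 'z': 157}
grip
```

Call:
{"method": "step_arm", "body": {"motion": [{"dp":[-1,0,10],"twist":[0,0,0],"hand":-0.9},{"dp":[-1,0,18],"twist":[0,0,0],"hand":-0.9},{"dp":[-1,0,22],"twist":[0,0,0],"hand":-0.9},{"dp":[-1,0,22],"twist":[0,0,0],"hand":-0.9}]}}

```text
clock: 39.78
tool_pos: [0.6002, 0.2902, 0.173]
eef_rot: [0.699, 0.715, -0.001, -0.0]
contact_force: [0.4, -0.9, -5.0]
opening: 0.172
finger_force: 60.0
```

Call:
{"method": "step_arm", "body": {"motion": [{"dp":[0,0,3],"twist":[0,0,0],"hand":-0.9},{"dp":[0,0,6],"twist":[0,0,0],"hand":-0.9},{"dp":[0,0,6],"twist":[0,0,0],"hand":-0.9}]}}

```text
clock: 40.15
tool_pos: [0.6008, 0.2906, 0.1691]
eef_rot: [0.699, 0.715, 0.001, 0.0]
contact_force: [-2.7, -2.1, 4.2]
opening: 0.168
finger_force: 60.0
```

Contact with the seal at the expected height; pressing on.

Call:
{"method": "step_arm", "body": {"motion": [{"dp":[0,0,3],"twist":[0,0,0],"hand":-0.9},{"dp":[0,0,6],"twist":[0,0,0],"hand":-0.9},{"dp":[0,0,6],"twist":[0,0,0],"hand":-0.9}]}}

```text
clock: 40.52
tool_pos: [0.6008, 0.2906, 0.1634]
eef_rot: [0.699, 0.715, 0.001, 0.0]
contact_force: [-3.3, -1.0, 7.3]
opening: 0.173
finger_force: 60.0
```

Call:
{"method": "step_arm", "body": {"motion": [{"dp":[0,0,3],"twist":[0,0,0],"hand":-0.9},{"dp":[0,0,3],"twist":[0,0,0],"hand":-0.9}]}}

```text
clock: 40.78
tool_pos: [0.6008, 0.2906, 0.1619]
eef_rot: [0.699, 0.715, 0.001, 0.0]
contact_force: [-5.2, -3.2, 15.4]
opening: 0.168
finger_force: 60.0
```

Call:
{"method": "step_arm", "body": {"motion": [{"dp":[0,0,3],"twist":[0,0,0],"hand":-0.9},{"dp":[0,0,3],"twist":[0,0,0],"hand":-0.9},{"dp":[0,0,3],"twist":[0,0,0],"hand":-0.9}]}}

```text
clock: 41.15
tool_pos: [0.6008, 0.2906, 0.1617]
eef_rot: [0.699, 0.715, 0.001, 0.001]
contact_force: [-10.7, -6.0, 31.7]
opening: 0.172
finger_force: 60.0
```

Call:
{"method": "step_arm", "body": {"motion": [{"dp":[0,0,-5],"twist":[0,0,0],"hand":-0.9},{"dp":[0,0,-5],"twist":[0,0,0],"hand":-0.5},{"dp":[0,0,-5],"twist":[0,0,0],"hand":-0.4},{"dp":[0,0,-5],"twist":[0,0,0],"hand":-0.4},{"dp":[0,0,-30],"twist":[0,0,0],"hand":-0.4}]}}

```text
clock: 41.78
tool_pos: [0.5992, 0.2896, 0.1836]
eef_rot: [0.699, 0.715, -0.002, -0.001]
contact_force: [0.7, 0.4, 0.3]
opening: 0.303
finger_force: 0.0
```

Call:
{"method": "step_arm", "body": {"motion": [{"dp":[0,0,-60],"twist":[0,0,0],"hand":-0.4},{"dp":[-40,-40,-80],"twist":[0,0,0],"hand":-0.4},{"dp":[-70,-80,-80],"twist":[0,0,0],"hand":-0.4},{"dp":[-90,-130,-80],"twist":[0,0,0],"hand":-0.4},{"dp":[-90,-130,-80],"twist":[0,0,0],"hand":-0.4}]}}

```text
clock: 42.4
tool_pos: [0.4676, 0.1944, 0.2651]
eef_rot: [0.699, 0.715, -0.004, -0.001]
contact_force: [1.1, -0.1, 0.4]
opening: 0.301
finger_force: 0.0
```

```bash
python3 -c "
from h import *
p=r.snapshot('side');w=cloud(p);show(rects(w,.11,.135,(.4,.8,.1,.45)));show(rects(w,.15,.172,(.5,.7,.1,.45)))
cv2.imwrite('pics/s6.png',p['pixels'][...,::-1])
plan((500,180,220,-45),(442,237,220,1.5),(442,238,97,1.5))"
```

```text
{'n': 1499, 'c': (602, 293), 'size': (240, 193), 'yaw': -87.8, 'z': 124}
{'n': 92, 'c': (602, 292), 'size': (112, 18), 'yaw': 89.9, 'z': 164}
at [471.1 196.4 265.7] psi -88.7 F [-0.1  0.8  0.3] op 0.298 t 42.5
(500, 180, 220, -45) dp [-17, 29, 46] twist [-0.002, 0.0, -0.762]
(442, 237, 220, 1.5) dp [81, -1, 0] twist [0.0, 0.0, -0.812]
(442, 238, 97, 1.5) dp [0, 1, 123] twist [0.0, 0.0, 0.0]
```

View pics/s6.png

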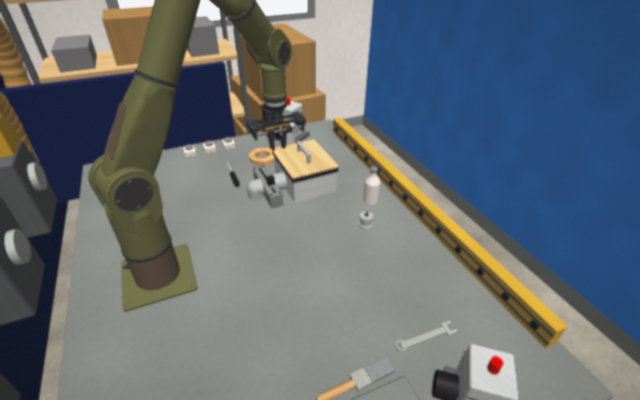

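The side view shows the lid seated flat on the box at about (308,160). Its measured plate top is 124 mm and its handle top 164 mm, which matches fully home. Now the gate.

Call:
{"method": "step_arm", "body": {"motion": [{"dp":[0,0,0],"twist":[0,0,-0.17],"hand":0.2},{"dp":[0,0,0],"twist":[0,0,-0.34],"hand":0.2},{"dp":[0,0,0],"twist":[0,0,-0.51],"hand":0.2},{"dp":[0,0,0],"twist":[0,0,-0.68],"hand":0.2},{"dp":[0,0,0],"twist":[0,0,-0.8],"hand":0.2}]}}

```text
clock: 43.08
tool_pos: [0.4745, 0.1984, 0.2657]
eef_rot: [0.364, 0.932, 0.001, 0.0]
contact_force: [-0.2, -0.5, -0.4]
opening: 0.602
finger_force: 0.0
```

Call:
{"method": "step_arm", "body": {"motion": [{"dp":[0,0,0],"twist":[0,0,-0.17],"hand":0.2},{"dp":[0,0,0],"twist":[0,0,-0.34],"hand":0.2},{"dp":[0,0,0],"twist":[0,0,-0.51],"hand":0.2},{"dp":[0,0,0],"twist":[0,0,-0.68],"hand":0.2},{"dp":[0,0,0],"twist":[0,0,-0.77],"hand":0.2}]}}

```text
clock: 43.7
tool_pos: [0.4744, 0.1984, 0.2657]
eef_rot: [-0.012, 1.0, 0.001, 0.001]
contact_force: [-0.0, -0.9, -0.7]
opening: 0.6
finger_force: 0.0
```

Call:
{"method": "step_arm", "body": {"motion": [{"dp":[0,0,0],"twist":[0,0,0],"hand":0.2},{"dp":[0,0,0],"twist":[0,0,0],"hand":0.2}]}}

```text
clock: 43.95
tool_pos: [0.4734, 0.1978, 0.2657]
eef_rot: [-0.01, 1.0, 0.0, 0.0]
contact_force: [-0.7, 0.6, -0.3]
opening: 0.597
finger_force: 0.0
```

```bash
python3 -c "
from h import *
plan((441,238,150,1.3),(441,238,97,1.3))"
```

```text
at [473.4 197.8 265.7] psi 1.2 F [-0.7  0.6 -0.3] op 0.597 t 44.0
(441, 238, 150, 1.3) dp [32, 41, 116] twist [0.001, 0.001, -0.003]
(441, 238, 97, 1.3) dp [0, 0, 53] twist [0.0, 0.0, 0.0]
```

Call:
{"method": "step_arm", "body": {"motion": [{"dp":[32,41,20],"twist":[0,0,0],"hand":0.2},{"dp":[32,41,70],"twist":[0,0,0],"hand":0.2},{"dp":[32,41,116],"twist":[0,0,0],"hand":0.2},{"dp":[32,41,116],"twist":[0,0,0],"hand":0.2},{"dp":[32,41,116],"twist":[0,0,0],"hand":0.2}], "force": 15}}

```text
clock: 44.58
tool_pos: [0.4405, 0.2385, 0.1509]
eef_rot: [-0.011, 1.0, 0.001, 0.001]
contact_force: [0.0, -0.3, 0.5]
opening: 0.603
finger_force: 0.0
```

Call:
{"method": "step_arm", "body": {"motion": [{"dp":[0,0,25],"twist":[0,0,0],"hand":0.2},{"dp":[0,0,52],"twist":[0,0,0],"hand":0.2},{"dp":[0,0,52],"twist":[0,0,0],"hand":-0.7},{"dp":[0,0,52],"twist":[0,0,0],"hand":-0.7},{"dp":[0,0,52],"twist":[0,0,0],"hand":-0.7}]}}

```text
clock: 45.2
tool_pos: [0.4405, 0.2381, 0.0991]
eef_rot: [-0.011, 1.0, 0.001, 0.001]
contact_force: [0.3, -0.8, -0.5]
opening: 0.28
finger_force: 0.0
```

Call:
{"method": "step_arm", "body": {"motion": [{"dp":[0,10,0],"twist":[0,0,0],"hand":-0.7},{"dp":[0,30,0],"twist":[0,0,0],"hand":-0.7},{"dp":[0,50,0],"twist":[0,0,0],"hand":-0.7},{"dp":[0,70,0],"twist":[0,0,0],"hand":-0.7},{"dp":[0,85,0],"twist":[0,0,0],"hand":-0.7}]}}

```text
clock: 45.82
tool_pos: [0.4382, 0.3226, 0.0989]
eef_rot: [-0.011, 1.0, -0.001, 0.001]
contact_force: [1.1, -3.9, 8.4]
opening: 0.246
finger_force: 15.0
```

Call:
{"method": "step_arm", "body": {"motion": [{"dp":[0,6,0],"twist":[0,0,0],"hand":-0.7},{"dp":[0,12,0],"twist":[0,0,0],"hand":-0.7},{"dp":[0,12,0],"twist":[0,0,0],"hand":-0.7}]}}

```text
clock: 46.2
tool_pos: [0.4379, 0.3352, 0.0989]
eef_rot: [-0.011, 1.0, 0.0, 0.001]
contact_force: [-0.6, 0.1, 6.0]
opening: 0.247
finger_force: 15.0
```

Call:
{"method": "step_arm", "body": {"motion": [{"dp":[0,3,0],"twist":[0,0,0],"hand":-0.7},{"dp":[0,6,0],"twist":[0,0,0],"hand":-0.7},{"dp":[0,6,0],"twist":[0,0,0],"hand":-0.7}]}}

```text
clock: 46.58
tool_pos: [0.4378, 0.3395, 0.0989]
eef_rot: [-0.011, 1.0, -0.001, 0.001]
contact_force: [-0.4, -3.2, 8.5]
opening: 0.245
finger_force: 15.0
```

Call:
{"method": "step_arm", "body": {"motion": [{"dp":[0,3,0],"twist":[0,0,0],"hand":-0.7},{"dp":[0,3,0],"twist":[0,0,0],"hand":-0.7}]}}

```text
clock: 46.82
tool_pos: [0.4378, 0.3396, 0.0988]
eef_rot: [-0.01, 1.0, -0.004, 0.0]
contact_force: [-0.9, -8.8, 13.3]
opening: 0.247
finger_force: 15.0
```

At the open stop: the position has stalled at 339.5 mm and the force is rising. I'll relax, release and retreat.

Call:
{"method": "step_arm", "body": {"motion": [{"dp":[0,-4,0],"twist":[0,0,0],"hand":-0.7},{"dp":[0,-4,0],"twist":[0,0,0],"hand":0.2},{"dp":[0,-4,0],"twist":[0,0,0],"hand":0.2},{"dp":[0,-4,0],"twist":[0,0,0],"hand":0.2},{"dp":[0,-4,-40],"twist":[0,0,0],"hand":0.2}]}}

```text
clock: 47.45
tool_pos: [0.4361, 0.3384, 0.1359]
eef_rot: [-0.011, 1.0, -0.002, -0.002]
contact_force: [0.3, 0.1, -0.5]
opening: 0.595
finger_force: 0.0
```

Call:
{"method": "step_arm", "body": {"motion": [{"dp":[0,0,-60],"twist":[0,0,0],"hand":0.2},{"dp":[0,0,-120],"twist":[0,0,0],"hand":0.2},{"dp":[20,-50,-140],"twist":[0,0,0],"hand":0.2},{"dp":[30,-110,-140],"twist":[0,0,0],"hand":0.2},{"dp":[30,-170,-140],"twist":[0,0,0],"hand":0.2}]}}

```text
clock: 48.08
tool_pos: [0.4104, 0.1676, 0.2781]
eef_rot: [-0.012, 1.0, -0.0, 0.0]
contact_force: [1.8, 0.0, 0.1]
opening: 0.602
finger_force: 0.0
```

Call:
{"method": "step_arm", "body": {"motion": [{"dp":[0,-60,0],"twist":[0,0,0],"hand":0.2},{"dp":[0,-110,0],"twist":[0,0,0],"hand":0.2},{"dp":[0,-110,0],"twist":[0,0,0],"hand":0.2},{"dp":[0,-110,0],"twist":[0,0,0],"hand":0.2}]}}

```text
clock: 48.58
tool_pos: [0.4139, 0.0599, 0.2778]
eef_rot: [-0.011, 1.0, 0.001, 0.0]
contact_force: [0.3, 0.5, -0.5]
opening: 0.602
finger_force: 0.0
```

```bash
python3 -c "
from h import *
for n in('side','top'):
    p=r.snapshot(n);w=cloud(p);print(n,'lid');show(rects(w,.11,.135,(.48,.8,.1,.45)));show(rects(w,.15,.172,(.5,.7,.1,.45)))
    print('grip');show(rects(w,.075,.125,(.35,.48,.1,.5),5));show(rects(w,.009,.1,(.3,.75,-.6,.1)))
cv2.imwrite('pics/t7.png',p['pixels'][...,::-1])
plan()"
```

```text
side lid
{'n': 1200, 'c': (602, 291), 'size': (237, 191), 'yaw': -88.0, 'z': 123}
{'n': 94, 'c': (601, 291), 'size': (110, 16), 'yaw': -88.5, 'z': 164}
grip
{'n': 75, 'c': (442, 335), 'size': (32, 27), 'yaw': -3.6, 'z': 95}
{'n': 182, 'c': (704, -43), 'size': (48, 45), 'yaw': 46.6, 'z': 44}
{'n': 1086, 'c': (401, -538), 'size': (200, 44), 'yaw': 2.3, 'z': 18}
top lid
{'n': 4616, 'c': (601, 292), 'size': (232, 192), 'yaw': -88.6, 'z': 122}
{'n': 231, 'c': (599, 293), 'size': (111, 15), 'yaw': -88.6, 'z': 163}
grip
{'n': 104, 'c': (440, 337), 'size': (30, 23), 'yaw': 0.5, 'z': 102}
{'n': 200, 'c': (703, -42), 'size': (48, 44), 'yaw': 0.1, 'z': 44}
{'n': 642, 'c': (400, -538), 'size': (200, 43), 'yaw': 3.9, 'z': 16}
at [413.8  60.8 277.9] psi 1.4 F [-0.2  1.3 -0.4] op 0.597 t 48.7
```

View pics/t7.png

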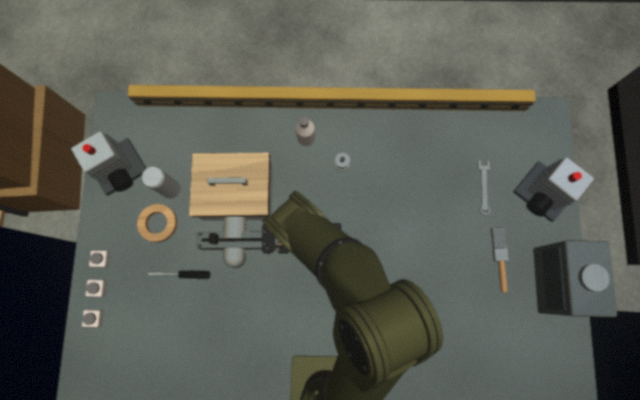

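The top view shows the lid square on the box (230,184) and the grip at the open end (211,239), exactly 100 mm from its shut reading. The bed is clear and the bystanders haven't moved, so I'm handing in.

```bash
python3 -c "
from plant import r
print(r.finish_job())"
```

```text
the job is handed in; nothing more can be done
None
```

I handed the job in at about 49 s on the robot's clock. All five offcuts present (no strip was found) are in the box, the lid is pressed fully home and the gate is at its open stop. No bystanders were touched; the hand-in call gave no verdict.

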